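Put the pestles and the stamp away

TASK

Put the tools away: stand the two pestles that lie on the bench on end in the two empty wells of the wooden caddy, one in each and right down on the floor of the well (either pestle in either well, either end down), and drop the wooden stamp into the empty steel pot. Leave the pestle already in the caddy, the pot and everything else on the bench where they are.

Things in the scene. Friction and masses are not known exactly. Their poses are not given: they have to be found in the camera images.
- caddy: fixed wooden block, 58 (x) x 190 (y) x 90 high, with three square wells open at the top in a row along its y, 46 x 46, 66 apart, floors 8 above the bench (82 deep). Origin: centre of its underside; z up, x away from the robot. Turned 0.1 to 0.5 rad from the robot's frame. A pestle stands in the middle well; the outer two are empty
- well_left (a point): centre of the floor of the empty well at the caddy's +y end (left as the robot sees it)
- well_mid (a point): centre of the floor of the middle, occupied well
- well_right (a point): centre of the floor of the empty well at the caddy's -y end
- pestle_long: loose turned wooden rod (pestle), 200 long, thickest 38, slightly waisted, 0.12 kg or so, lying on the bench towards the left. Its own y runs along its length; its origin is on its lower side as it lies, at mid-length. Either end may go down
- pestle_long_mid (a point): centre of the long pestle: on its axis, mid-length, 18.5 above the bench as it lies
- pestle_short: loose turned wooden rod (pestle), 170 long, thickest 32, slightly waisted, 0.12 kg or so, lying on the bench between caddy and robot. Its own y runs along its length; its origin is on its lower side as it lies, at mid-length. Either end may go down
- pestle_short_mid (a point): centre of the short pestle: on its axis, mid-length, 15.5 above the bench as it lies
- pestle_parked: loose wooden pestle, 190 long, 34 thick, standing on end in the caddy's middle well, top about 195 above the bench, leaning by up to 0.25 rad; it stays there. Its own y runs along its length; its origin is on its lower side as it lies, at mid-length.
- pestle_parked_mid (a point): centre of the parked pestle (on its axis, mid-length)
- stamp: small wooden hand stamp, standing upright on its foot near the front edge of the bench, 27 diameter, 77 high, 0.03 kg. Origin: centre of its foot; z up its stem
- stamp_mid (a point): centre of the stamp, 38.5 above its foot
- pot: empty round steel pot, open at the top, loose, 0.35 kg, near the front edge of the bench: outer diameter 100 at the rim (a little less below), 75 high, wall 4, floor 5 thick. Origin: centre of its underside. Pot and stamp stand in either order along the front edge
- tray_corner (a point): near left corner of the lower part of the fixed stack of slat trays behind pot and stamp, at that part's top: it fills all from here to +x and to -y (to the right), up to this height
- tray_top (a point): near left corner of the upper part of the same stack, at its top: all from here to +x and to -y is filled up to this height
- cake_front: bystander: flower-shaped cake, 66 across, 26 high, near the front. Origin: centre of its underside
- spice_jar: bystander: spice jar with a red cap, 45 diameter, 106 high. Origin: centre of its underside
- dye_dish: bystander: small dish of red powder, 72 across, 25 high, right of the pot and stamp near the front edge. Origin: centre of its underside
- syrup_bottle: bystander: green bottle, 40 x 62, 200 high, behind the caddy. Origin: centre of its underside

How it is judged (in metres and radians):
At the end, for the whole second after the job is handed in: Each pestle stands in its own outer well: centre within 24 mm of the well's, at most 12 mm above seated height, within 0.35 rad of upright; the stamp in the pot: centre within 42 mm of its axis, 5 to 72 mm above its underside; parked pestle still down in its well; pot upright; all at rest ((((horizontal distance between pestle_long_mid and well_left below 0.024 m and angle between the y axis of pestle_long and the z axis of caddy, either way round below 0.35 rad and z of pestle_long_mid in the frame of well_left below 0.112 m) and (horizontal distance between pestle_short_mid and well_right below 0.024 m and angle between the y axis of pestle_short and the z axis of caddy, either way round below 0.35 rad and z of pestle_short_mid in the frame of well_right below 0.097 m)) or ((horizontal distance between pestle_long_mid and well_right below 0.024 m and angle between the y axis of pestle_long and the z axis of caddy, either way round below 0.35 rad and z of pestle_long_mid in the frame of well_right below 0.112 m) and (horizontal distance between pestle_short_mid and well_left below 0.024 m and angle between the y axis of pestle_short and the z axis of caddy, either way round below 0.35 rad and z of pestle_short_mid in the frame of well_left below 0.097 m))) and horizontal distance between stamp_mid and pot below 0.042 m and z of stamp_mid in the frame of pot between 0.005 and 0.072 m and horizontal distance between pestle_parked_mid and well_mid below 0.024 m and angle between the y axis of pestle_parked and the z axis of caddy, either way round below 0.35 rad and z of pestle_parked_mid in the frame of well_mid below 0.107 m and angle between pot's own z axis and vertical below 0.15 rad and linear speed of each of pestle_long, pestle_short, pestle_parked, stamp, pot below 0.03 m/s); the robot touches nothing.
It fails at once if a bystander (the cake at the front, the spice jar, dye dish or syrup bottle) is moved more than 3 cm (distance of any of cake_front, spice_jar, dye_dish, syrup_bottle from where it was at the start of the episode above 0.03 m).
It fails at once if the pot is moved more than 4 cm or tips by more than 0.5 rad (distance of pot from where it was at the start of the episode above 0.04 m or angle between pot's own z axis and vertical above 0.5 rad).
It fails at once if the pestle that already stood in the caddy is lifted out of its well (z of pestle_parked_mid in the frame of well_mid above 0.13 m).
It also fails if it takes over 72 s, if anything falls off the work surface, if the arm or the gripper's body presses on something with over 40 N, if the wrist force passes 120 N, or if a joint passes its speed limit or range.

ROBOT

A 6-joint arm with a two-finger parallel gripper is mounted at the origin on a cart in front of the work surface, level with it; the furniture and walls round the work are solid. World frame = base frame: x ahead of the robot, y to its left, z up, the work surface at z = 0. Lengths are in mm, angles in rad, forces in N, time in s.
With the tool pointing down it reaches from about 350 to 975 mm from the base axis. Payload 7.1 kg.
Tool frame: the origin (TCP) lies midway between the tips of the shut fingers; the grasp point (between the pads) lies 19 mm behind it (ctrl.grip_depth is the distance from the TCP to the grasp point, in mm); z points along the fingers, y is the line along which they close (so a half turn about z gives the same grasp; the last joint's range is limited). The gripper opens to 88 mm and grips with 3 to 60 N. Pads are 20 mm wide; open, the fingers measure 115 mm over their backs; the gripper's body (75 mm by 178 mm) begins 61 mm behind the grasp point.
Start: joints at [1.209, 0.423, 1.63, -0, 1.089, -0.019], TCP at [210.046, 588.63, 200.875] pointing down, gripper open.
Joint ranges: [-3, 3], [-0.9, 2.11], [0.09, 2.58], [-1.31, 4.45], [0.11, 2.69], [-2.54, 2.54]. Speed limits (rad/s): [2.39, 2.39, 3.01, 3.14, 3.14, 3.14].

INTERFACE

Orientations are given as a rotation vector (axis times angle).
In Python, from workcell import get_obs, vision, ctrl gives the robot as it stands.
- The arm moves only by the tool step_arm, never from a script. Its argument "plan" is a list of rows, each a list of 7 numbers: the opening, from -1 (shut) to 1 (fully open), then the shift along the tool's x, y, z as a fraction of full scale, then the turn, a rotation vector about the tool's x, y, z as a fraction of full scale. In form: [[fingers, dx, dy, dz, wx, wy, wz], ...]. A call has 1 to 20 rows; each row shifts and turns the commanded pose from where the row before left it, along the tool's axes as they then stand; what a row does not reach is not made up. Full scale, the value 1, is 50 mm for a shift and 0.12 rad for a turn. A row lasts 1/8 s, in which the tool goes at most 62.5 mm and 10.7 degrees, less where a joint would pass 70% of its speed; a pose out of reach is approached as far as the arm can. A call with a number of a shift or a turn outside -1 to 1 is refused whole. A call with a gripper value outside its range is refused whole. The fingers move at their own pace and stop on an object; the grip force is fixed at half the most. Time passes only in rows, so rows that do not move let the fingers close. It gives the time, the measured TCP pose, the force, the opening and the grip force at its end, in the units of the state.
- get_obs(): the state, without advancing time (a new reading comes with each control period).
- vision.get_image(name): name is "side" or "top"; returns a dict with "pixels" (400x640x3 uint8, red, green, blue), "depth" (400x640 float32, mm along the optical axis (not along the pixel's ray), 0 where there is no reading), "fx", "fy", "cx", "cy" (pixels), "T" (4x4, takes a point from camera to world coordinates). Camera axes: x right, y down, z forward; pixel columns grow to the right and rows downward; lengths in mm; the calibration is good to about 2 mm. A picture is of the moment at which its call begins.
- ctrl.close_job(): hands the job in; it is judged then, once.
The state is a dict: "t": time; "qpos": joint angles; "qvel": joint speeds; "joint_torque": joint torques, N m; "ee_pos": TCP position; "orientation": TCP orientation; "ft_force": force on the tool from outside, world axes, zero at the start; "moment": the same for the moment, N m; "width": finger opening in mm; "grasp_force": force on a finger pad.
Only numpy, scipy, OpenCV 4.12 (cv2) and the standard library are available. Lean on these libraries where they do the work, as an engineer would, in place of code of your own. Each camera call takes 0.05 s, during which the arm holds its last target. There are 200 camera calls.

## Working session

There is one attempt and no reset: what is moved stays moved. The work goes in short steps, Python scripts to look and compute and a tool call to move; the robot and the scene stay as the last step left them, time stands still between calls to the robot, and variables do not carry over. Pictures are saved under pics/ and viewed, at most 10 in all, crops included, and the job is handed in when it is done.

Besides the shell and the picture viewer there is one more tool, called after "Request:" as name(argument=value, ...) on one line, values as JSON. step_arm: Moves the arm, as the interface text tells. Its arguments: {"type":"object","properties":{"plan":{"type":"array","items":{"type":"array","items":{"type":"number","minimum":-1,"maximum":1}}}},"required":["plan"]}

```bash
ls; mkdir -p pics
python3 - <<'E'
from workcell import get_obs, vision, ctrl
import cv2, numpy as np
for n in ("side","top"):
    d=vision.get_image(n); cv2.imwrite(f"pics/{n}0.png",d["pixels"][:,:,::-1]); np.savez(f"{n}0.npz",**d)
    print(n,d["fx"],d["fy"],d["cx"],d["cy"],np.round(d["T"],3).tolist())
o=get_obs(); print(o)
E
```

```text
pics
side 384.81405467154207 384.81405467154207 317.7443587399556 200.69712948865245 [[-0.994, -0.058, 0.087, 485.713], [-0.105, 0.497, -0.862, 1063.957], [0.007, -0.866, -0.5, 701.642], [0.0, 0.0, 0.0, 1.0]]
top 408.327103407723 408.327103407723 320.86330821447797 193.6076423332186 [[0.014, -0.998, 0.059, 517.739], [-1.0, -0.014, -0.01, 99.306], [0.011, -0.059, -0.998, 1203.376], [0.0, 0.0, 0.0, 1.0]]
{'t': 0.1, 'qpos': array([ 1.20899421e+00,  4.23769401e-01,  1.63062918e+00,  2.10858224e-05,
        1.08860975e+00, -1.89856782e-02]), 'qvel': array([-0.00155964, -0.00099658, -0.00256266,  0.00111321, -0.00061621,
       -0.00174167]), 'joint_torque': array([ 8.02934373e-04, -5.45618248e+01, -2.74326414e+01,  6.44982141e-02,
        1.87488244e-02,  9.12219804e-06]), 'ee_pos': array([209.85484761, 588.13137308, 200.17021701]), 'orientation': array([-5.35827981e-01, -3.09526890e+00,  2.17780995e-03]), 'ft_force': array([ 0.69724815, -0.37493171,  0.45428683]), 'moment': array([-0.00983423, -0.04056202, -0.01670316]), 'grasp_force': 0.0, 'width': 87.92304560108873}
```

View pics/top0.png

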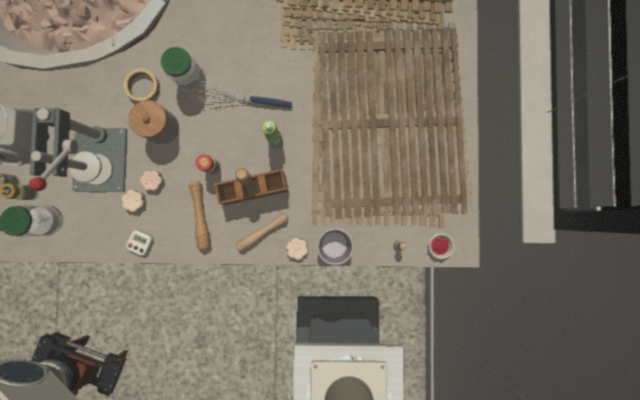

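View pics/side0.png

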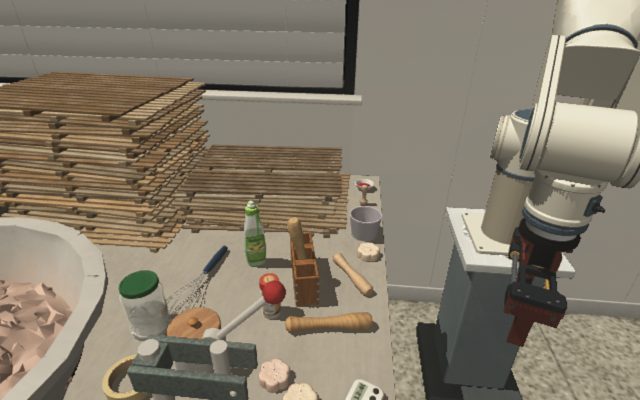

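The top view shows the long pestle at (200,215), the short one at (262,232), the caddy at (251,187) with the parked pestle at its centre, pot (335,247), stamp (400,246), dish (441,246), cake (297,249) and jar (205,163). The tray stack covers columns >313 and rows <225. The side view shows the same layout, with nothing occluding the targets.

```bash
cat > h.py <<'E'
import numpy as np, cv2
from workcell import get_obs, vision, ctrl
from scipy.spatial.transform import Rotation as R
def cloud(d):
    v,u=np.mgrid[0:400,0:640]; z=d["depth"].astype(float)
    P=np.stack([(u-d["cx"])/d["fx"]*z,(v-d["cy"])/d["fy"]*z,z],-1)
    W=P@d["T"][:3,:3].T+d["T"][:3,3]; W[z==0]=np.nan
    return W
E
python3 - <<'E'
from h import *
for n in ("top","side"):
    d=np.load(n+"0.npz"); W=cloud(d)
    print(n)
    if n=="top":
        b=W[236:256,240:280].reshape(-1,3); b=W[255:260,230:280,2]; print("bench z",np.nanmedian(b))
    m=((W[...,2]>7)&(W[...,0]>330)&(W[...,0]<760)&(W[...,1]<520)&(W[...,1]>-320)&(W[...,2]<260)).astype(np.uint8)
    k,l,s,c=cv2.connectedComponentsWithStats(m,connectivity=4)
    for i in range(1,k):
        if s[i,4]<25: continue
        p=W[l==i]; q=p[:,:2]-p[:,:2].mean(0); e,V=np.linalg.eigh(q.T@q)
        t=q@V[:,1]; w=q@V[:,0]
        print(s[i].tolist(),"mid",np.round([(p[:,j].min()+p[:,j].max())/2 for j in(0,1)],0),"mean",np.round(p.mean(0)),"zmax",np.round(np.percentile(p[:,2],[5,50,98])),"ax",np.round(V[:,1],3),"L",np.round([t.min(),t.max(),w.min(),w.max()]))
d=np.load("top0.npz");im=d["pixels"][150:270,170:470,::-1]
cv2.imwrite("pics/crop0.png",cv2.resize(im,None,fx=2.66,fy=2.66,interpolation=cv2.INTER_CUBIC))
E
```

```text
top
bench z 0.1677437628984535
[262, 121, 21, 29, 383] mid [738. 220.] mean [734. 218. 140.] zmax [ 52. 152. 199.] ax [-0.955 -0.295] L [-28.  17. -20.  19.]
[311, 125, 161, 103, 14577] mid [628. -96.] mean [634. -88. 135.] zmax [ 65. 150. 157.] ax [-0.017  1.   ] L [-218.  205. -129.  141.]
[162, 126, 14, 10, 37] mid [755. 517.] mean [757. 518.  61.] zmax [ 18.  59. 110.] ax [-0.929  0.371] L [-4.  6. -2.  2.]
[195, 154, 25, 20, 357] mid [663. 407.] mean [660. 401.  87.] zmax [ 24. 104. 111.] ax [0.311 0.95 ] L [-16.  28. -23.  22.]
[214, 168, 74, 37, 1647] mid [601. 282.] mean [602. 285.  76.] zmax [  8.  86. 194.] ax [-0.232  0.973] L [-97.  95. -37.  31.]
[188, 181, 22, 69, 764] mid [522. 439.] mean [517. 436.  30.] zmax [20. 30. 39.] ax [-0.985 -0.174] L [-103.   94.  -21.   16.]
[236, 214, 52, 38, 535] mid [473. 257.] mean [473. 260.  25.] zmax [18. 25. 33.] ax [-0.562  0.827] L [-87.  80. -16.  15.]
[317, 229, 36, 37, 528] mid [434.  49.] mean [434.  45.  52.] zmax [10. 57. 78.] ax [-0.461  0.888] L [-49.  49. -56.  43.]
[429, 234, 25, 25, 482] mid [ 441. -261.] mean [ 441. -2
[... 640 characters left out ...]
 52.  49.] zmax [15. 51. 76.] ax [0.04  0.999] L [-55.  47. -48.  48.]
[357, 242, 23, 18, 319] mid [430. 158.] mean [431. 163.  22.] zmax [10. 24. 28.] ax [0.214 0.977] L [-40.  30. -31.  30.]
[333, 253, 40, 43, 531] mid [475. 260.] mean [471. 273.  24.] zmax [12. 25. 32.] ax [-0.564  0.826] L [-102.   69.  -12.   19.]
[259, 273, 20, 23, 185] mid [664. 406.] mean [669. 408. 103.] zmax [ 79. 106. 109.] ax [-0.721 -0.693] L [-19.  26. -18.  18.]
[262, 303, 19, 16, 221] mid [662. 416.] mean [659. 425.  27.] zmax [ 8. 26. 51.] ax [-0.951 -0.311] L [-21.  24.  -6.  18.]
[285, 312, 87, 21, 1212] mid [523. 442.] mean [518. 445.  27.] zmax [15. 29. 37.] ax [-0.988 -0.157] L [-102.   95.  -12.   21.]
```

View pics/crop0.png

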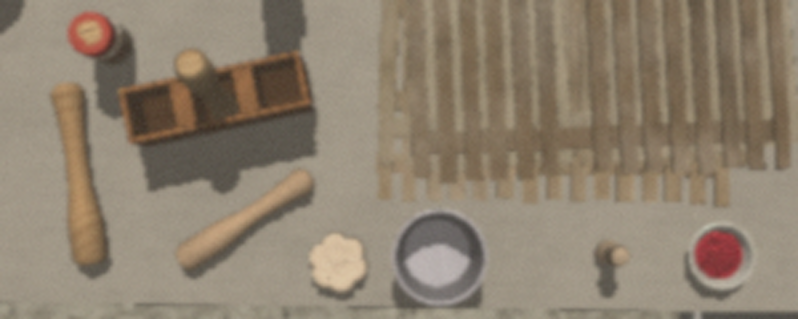

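The zoomed crop shows the caddy rim with corners near (122,90), (300,55), (312,108) and (130,142). The parked pestle's top is at (192,65), leaning back-left. The stamp stands with its top at (620,255) and the pot is at (440,257).

Run:
```python
from h import *
d=np.load("top0.npz"); W=cloud(d); X,Y,Z=W[...,0],W[...,1],W[...,2]
for lo,hi in((84,97),):
    m=(X>540)&(X<670)&(Y>170)&(Y<390)&(Z>lo)&(Z<hi)
    p=W[m][:,:2].astype(np.float32); r=cv2.minAreaRect(p); print("caddy",r,np.median(W[m][:,2]))
    print(np.round(cv2.boxPoints(r)).tolist())
# wells: floor points
m=(X>540)&(X<670)&(Y>170)&(Y<390)&(Z>110); p=W[m]; print("parked top",p[p[:,2]>180].mean(0),"n",(p[:,2]>180).sum(), "mid",p[(p[:,2]<170)].mean(0))
print("tray: left cols x by row")
m=(Y<150)&(Y>-330)&(X>480)&(Z>40)
for y in(110,90,60,30,0,-50,-100,-137,-180):
    s=m&(abs(Y-y)<4); print(y,"min x",np.round(np.nanmin(X[s]),0),"z@",np.round(Z[s][np.argsort(X[s])[:12]]).tolist() if s.any() else None)
s=m&(X>560)&(X<680); print("tray max y",np.nanmax(Y[s]),[ (h,np.round(np.nanmax(Y[s&(Z>h)]),0)) for h in(60,100,140,160)],np.nanmax(Z[s]))
for nm in("top","side"):
    W=cloud(np.load(nm+"0.npz")); X,Y,Z=W[...,0],W[...,1],W[...,2]
    m=(abs(X-441)<40)&(abs(Y+137)<30)&(Z>60)&(Z<90); print(nm,"stamp top",W[m].mean(0),W[m].min(0),W[m].max(0))
    m=(abs(X-436)<70)&(abs(Y-47)<62)&(Z>68)&(Z<85); print("pot rim",cv2.minEnclosingCircle(W[m][:,:2].astype(np.float32)))
    for n,c,ax,lim in(("long",(519,437),(.986,.165),37),("short",(473,258),(-.562,.827),30)):
        q=W[(np.hypot(X-c[0],Y-c[1])<115)&(abs((X-c[0])*ax[1]-(Y-c[1])*ax[0])<28)&(Z>10)&(Z<45)]
        mu=q[:,:2].mean(0); e,V=np.linalg.eigh(np.cov((q[:,:2]-mu).T)); t=(q[:,:2]-mu)@V[:,1]
        print(n,mu+V[:,1]*(t.min()+t.max())/2,"ax",V[:,1],"len",np.ptp(t))
        # local width / top z along
        for a in np.arange(-100,100,20):
            k=(t>a)&(t<a+20)
            if k.sum()>5: w=(q[k][:,:2]-mu)@V[:,0]; print(int(a),np.round(np.percentile(w,[2,98]),0),np.round(np.percentile(q[k][:,2],95)),end=" | ")
        print()
```

```text
caddy ((628.8298950195312, 289.0376892089844), (116.44280242919922, 190.02943420410156), 12.01445484161377) 89.44906854478222
[[552.0, 370.0], [592.0, 184.0], [706.0, 208.0], [666.0, 394.0]]
parked top [621.9158462  287.13521486 191.4893014 ] n 152 mid [606.9825188  279.5554487  149.03810312]
tray: left cols x by row
110 min x 500.0 z@ [64.0, 67.0, 65.0, 66.0, 66.0, 64.0, 66.0, 66.0, 66.0, 65.0, 67.0, 67.0]
90 min x 498.0 z@ [69.0, 65.0, 65.0, 67.0, 63.0, 65.0, 67.0, 67.0, 64.0, 72.0, 65.0, 58.0]
60 min x 481.0 z@ [53.0, 57.0, 73.0, 72.0, 72.0, 74.0, 79.0, 61.0, 64.0, 66.0, 66.0, 67.0]
30 min x 481.0 z@ [60.0, 74.0, 75.0, 73.0, 75.0, 60.0, 65.0, 65.0, 65.0, 63.0, 68.0, 66.0]
0 min x 499.0 z@ [66.0, 66.0, 65.0, 67.0, 64.0, 67.0, 64.0, 65.0, 63.0, 67.0, 66.0, 62.0]
-50 min x 497.0 z@ [64.0, 65.0, 66.0, 64.0, 64.0, 68.0, 69.0, 67.0, 66.0, 67.0, 67.0, 64.0]
-100 min x 500.0 z@ [62.0, 68.0, 66.0, 64.0, 66.0, 66.0, 64.0, 60.0, 66.0, 65.0, 67.0, 66.0]
-137 min x 501.0 z@ [66.0, 64.0, 63.0, 65.0, 63.0, 64.0, 66.0, 66.0, 64.0, 65.0, 67.0, 65.0]
-180 min x 501.0 z@ [64.0, 63.0, 63.0, 66.0, 69.
[... 1101 characters left out ...]
0.40156565] [ 455.4677395  -125.50601225   77.00943613]
pot rim ((449.6700134277344, 45.92219543457031), 57.785526275634766)
long [521.69909565 445.95566167] ax [-0.98756608 -0.15720443] len 197.65061658266018
-100 [-11.  15.] 36.0 | -80 [-9. 14.] 34.0 | -60 [-7. 14.] 32.0 | -40 [-5. 16.] 31.0 | -20 [-5. 15.] 31.0 | 0 [-6. 15.] 31.0 | 20 [-8. 16.] 35.0 | 40 [-11.  17.] 37.0 | 60 [-11.  20.] 37.0 | 80 [-10.  19.] 37.0 | 
short [480.26028803 259.34793613] ax [-0.56312931  0.82636879] len 170.68127277034122
-100 [-9. 16.] 32.0 | -80 [-8. 13.] 29.0 | -60 [-6. 12.] 27.0 | -40 [-5. 12.] 27.0 | -20 [-8. 11.] 28.0 | 0 [-10.  12.] 31.0 | 20 [-11.  16.] 31.0 | 40 [-11.  17.] 32.0 | 60 [-9. 16.] 30.0 |
```

Run:
```python
from h import *
for nm in("top","side"):
    W=cloud(np.load(nm+"0.npz")); X,Y,Z=W[...,0],W[...,1],W[...,2]
    m=(X>545)&(Y>180)&(Y<390)&(Z>84)&(Z<95)&(X-602+(Y-285)*.238<40)&(X-602+(Y-285)*.238>-45)
    m=cv2.morphologyEx(m.astype(np.uint8),cv2.MORPH_CLOSE,np.ones((3,3)))>0
    k,l,s,c=cv2.connectedComponentsWithStats((m&np.isfinite(Z)).astype(np.uint8)); i=1+np.argmax(s[1:,4]); q=W[l==i]; q=q[(q[:,2]>83)&(q[:,2]<96)]
    r=cv2.minAreaRect(q[:,:2].astype(np.float32)); print(nm,len(q),np.round(r[0],1),np.round(r[1],1),r[2],"z",np.median(q[:,2]))
    m=(X<488)&(abs(Y-47)<62)&(Z>69)&(Z<80); p=W[m]
    A=np.c_[2*p[:,:2],np.ones(len(p))]; x=np.linalg.lstsq(A,(p[:,:2]**2).sum(1),rcond=None)[0]; print("pot",x[:2],np.sqrt(x[2]+x[0]**2+x[1]**2),len(p), p.min(0),p.max(0))
W=cloud(np.load("top0.npz")); X,Y,Z=W[...,0],W[...,1],W[...,2]
s=(Z>140)&(Z<200)&(Y<120)&(Y>-250)&(X<700)
print("upper tray min x",np.percentile(X[s],[0,1]),"max y",np.percentile(Y[s],[99,100]),np.median(Z[s]))
o=get_obs();print([a for a in dir(ctrl) if a[0]!='_'],ctrl.grip_depth)
```

```text
top 604 [601.7 283.2] [ 58.7 189.9] 13.101463317871094 z 89.43678837906361
pot [255.35693288  50.33822356] 190.56977512296575 239 [ 30.92133717 -13.89927165  69.01353268] [487.45137455  96.9546307   79.56862787]
side 495 [602.2 283.5] [ 58.2 192. ] 13.207659721374512 z 89.28508709403525
pot [244.0719221  80.4751573] 204.08975003153262 271 [ -2.54597203 -14.16614984  69.02261918] [487.91773719  99.12049694  79.97559854]
upper tray min x [61.20084772 68.64914259] max y [81.05879805 84.99717394] 152.74630395919394
['Unreachable', 'close_job', 'grip_depth'] 18.700000000000003
```

```bash
cat >> h.py <<'E'
def pose():
    o=get_obs(); return np.array(o["ee_pos"]),R.from_rotvec(o["orientation"]),o
def Rtool(heading,tilt,ysign=1):
    """heading deg of tool z's horizontal part, tilt deg from straight down; tool y horizontal, heading+90*ysign"""
    h,t=np.radians([heading,tilt]); z=np.array([np.sin(t)*np.cos(h),np.sin(t)*np.sin(h),-np.cos(t)])
    y=ysign*np.array([-np.sin(h),np.cos(h),0]); return R.from_matrix(np.c_[np.cross(y,z),y,z])
def rot(Rt,R0=None):
    p,r,o=pose(); r=R0 or r; v=(r.inv()*Rt).as_rotvec()/.12; n=int(np.ceil(abs(v).max()+.01)); print("turn rows",n,"each",np.round(v/n,3))
def shift(*pts,Rt=None,step=50):
    p,r,o=pose(); r=Rt or r
    for q in pts:
        v=r.inv().apply(np.array(q)-p)/50; n=int(np.ceil(np.linalg.norm(v)*50/step)) or 1; print("to",np.round(q,1),"rows",n,"each",np.round(v/n,3),"total",np.round(v,2)); p=np.array(q)
def wrist(Rt,q1,pp):
    """expected q4,q5 and tool roll for orientation Rt at base angle q1, forearm pitch pp"""
    M=(R.from_euler("ZY",[q1,pp]).inv()*Rt)
    return np.round(M.as_euler("ZYZ"),2)
E
python3 - <<'E'
from h import *
p,r,o=pose(); q=o["qpos"]; print(p,wrist(r,q[0],q[1]+q[2]),q.round(3))
for nm,Rt,b in(("pickL+",Rtool(10,40),.7),("pickL-",Rtool(10,40,-1),.7),("placeL+",Rtool(190,50,-1),.53),("placeL-",Rtool(190,50,1),.53),("pickS",Rtool(-56,45),.5),("pickS-",Rtool(-56,45,-1),.5),("placeS+",Rtool(94,45,-1),.34),("placeS-",Rtool(94,45,1),.34),("stamp",Rtool(0,0),-.3),("stamp-",Rtool(0,0,-1),-.3)):
    print(nm,[wrist(Rt,b,pp).tolist() for pp in(1.9,2.2,2.5)])
Rt=Rtool(10,40); rot(Rt); shift((516.3,439.1,160),(516.3,439.1,10),Rt=Rt)
E
```

```text
[209.85484761 588.13137308 200.17021701] [0.   1.09 1.55] [ 1.209  0.424  1.631  0.     1.089 -0.019]
pickL+ [[-0.53, 0.69, 0.85], [-0.83, 0.45, 1.2], [-1.53, 0.33, 1.95]]
pickL- [[-0.53, 0.69, -2.29], [-0.83, 0.45, -1.94], [-1.53, 0.33, -1.2]]
placeL+ [[0.31, 2.06, 0.38], [0.28, 1.77, 0.29], [0.27, 1.49, 0.21]]
placeL- [[0.31, 2.06, -2.76], [0.28, 1.77, -2.85], [0.27, 1.49, -2.93]]
pickS [[-0.83, 1.28, 1.75], [-0.92, 1.08, 1.99], [-1.09, 0.92, 2.29]]
pickS- [[-0.83, 1.28, -1.4], [-0.92, 1.08, -1.15], [-1.09, 0.92, -0.85]]
placeS+ [[0.84, 1.15, 1.52], [0.98, 0.97, 1.24], [1.19, 0.82, 0.9]]
placeS- [[0.84, 1.15, -1.63], [0.98, 0.97, -1.9], [1.19, 0.82, -2.24]]
stamp [[0.0, 1.24, -0.3], [0.0, 0.94, -0.3], [-0.0, 0.64, -0.3]]
stamp- [[0.0, 1.24, 2.84], [0.0, 0.94, 2.84], [0.0, 0.64, 2.84]]
turn rows 6 each [-0.253 -0.948 -0.688]
to [516.3 439.1 160. ] rows 7 each [-0.53  -0.571  0.595] total [-3.71 -4.    4.16]
to [516.3 439.1  10. ] rows 4 each [0.482 0.    0.575] total [1.93 0.   2.3 ]
```

Run:
```python
from h import *
for pp in(1.9,2.2,2.5): print(wrist(Rtool(10,35),.7,pp))
Rt=Rtool(10,35); g=np.array([522-.985*18,440-.174*18,17.5]); print(g); z=Rt.as_matrix()[:,2]; t=g+10*z
rot(Rt); shift((t[0],t[1],130),(t[0],t[1],40),t,Rt=Rt)
```

```text
[-0.44  0.75  0.77]
[-0.66  0.49  1.04]
[-1.26  0.31  1.69]
[504.27  436.868  17.5  ]
turn rows 5 each [-0.266 -0.996 -0.834]
to [509.9 437.9 130. ] rows 7 each [-0.516 -0.572  0.606] total [-3.61 -4.    4.24]
to [509.9 437.9  40. ] rows 2 each [0.516 0.    0.737] total [1.03 0.   1.47]
to [509.9 437.9   9.3] rows 1 each [0.352 0.    0.503] total [0.35 0.   0.5 ]
```

Request:
step_arm(plan=[[1, 0, 0, 0, -0.266, -0.996, -0.834], [1, 0, 0, 0, -0.266, -0.996, -0.834], [1, 0, 0, 0, -0.266, -0.996, -0.834], [1, 0, 0, 0, -0.266, -0.996, -0.834], [1, 0, 0, 0, -0.266, -0.996, -0.834], [1, -0.516, -0.572, 0.606, 0, 0, 0], [1, -0.516, -0.572, 0.606, 0, 0, 0], [1, -0.516, -0.572, 0.606, 0, 0, 0], [1, -0.516, -0.572, 0.606, 0, 0, 0], [1, -0.516, -0.572, 0.606, 0, 0, 0], [1, -0.516, -0.572, 0.606, 0, 0, 0], [1, -0.516, -0.572, 0.606, 0, 0, 0], [1, 0, 0, 0, 0, 0, 0]])

```text
t: 1.72
ee_pos: [512.4, 435.8, 129.6]
orientation: [-0.215, 2.523, 0.068]
ft_force: [0.6, 0.5, 0.1]
width: 87.8
grasp_force: 0.0
```

```bash
cat > s.py <<'E'
from h import *
p,r,o=pose(); q=o["qpos"]; print(p.round(1),"z",r.as_matrix()[:,2].round(3),"y",r.as_matrix()[:,1].round(3),"q",q.round(2),"w",round(o["width"],1),"gf",round(o["grasp_force"],1),"F",o["ft_force"].round(1),"t",o["t"], wrist(r,q[0],q[1]+q[2]))
E
python3 s.py
python3 - <<'E'
from h import *
Rt=Rtool(10,35); rot(Rt); shift((509.9,437.9,40),(509.9,437.9,9.5))
E
```

```text
[512.4 435.8 129.6] z [ 0.565  0.097 -0.819] y [-0.169  0.986  0.   ] q [ 0.87  0.47  1.95 -1.04  0.44  0.03] w 87.8 gf 0.0 F [0.6 0.5 0.1] t 1.725 [-1.04  0.44  1.6 ]
turn rows 1 each [-0.02  -0.001 -0.033]
to [509.9 437.9  40. ] rows 2 each [0.531 0.025 0.722] total [1.06 0.05 1.44]
to [509.9 437.9   9.5] rows 1 each [ 0.35 -0.    0.5 ] total [ 0.35 -0.    0.5 ]
```

Run:
```python
from h import *
for t in(0,15,20,25): print(t,[wrist(Rtool(10,t),.8,pp).tolist() for pp in(2.4,2.5,2.6,2.7)])
Rt=Rtool(10,20); g=np.array([504.3,436.9,17.5]); z=Rt.as_matrix()[:,2]; t=g+12*z
rot(Rt); shift((t[0],t[1],40),t,Rt=Rt)
```

```text
0 [[-0.0, 0.74, 0.63], [0.0, 0.64, 0.63], [0.0, 0.54, 0.63], [0.0, 0.44, 0.63]]
15 [[-0.3, 0.55, 0.86], [-0.35, 0.45, 0.93], [-0.44, 0.36, 1.03], [-0.6, 0.27, 1.19]]
20 [[-0.44, 0.49, 0.99], [-0.53, 0.41, 1.09], [-0.68, 0.32, 1.25], [-0.92, 0.25, 1.51]]
25 [[-0.6, 0.45, 1.13], [-0.75, 0.37, 1.29], [-0.96, 0.31, 1.52], [-1.27, 0.26, 1.84]]
turn rows 3 each [-0.005  0.727 -0.012]
to [508.3 437.6  40. ] rows 2 each [0.341 0.025 0.83 ] total [0.68 0.05 1.66]
to [508.3 437.6   6.2] rows 1 each [ 0.231 -0.     0.635] total [ 0.23 -0.    0.63]
```

Request:
step_arm(plan=[[1, 0, 0, 0, -0.005, 0.727, -0.012], [1, 0, 0, 0, -0.005, 0.727, -0.012], [1, 0, 0, 0, -0.005, 0.727, -0.012], [1, 0.341, 0.025, 0.83, 0, 0, 0], [1, 0.341, 0.025, 0.83, 0, 0, 0], [1, 0, 0, 0, 0, 0, 0]])

```text
t: 2.48
ee_pos: [504.2, 438.5, 37.5]
orientation: [-0.251, 2.779, 0.038]
ft_force: [0.1, -0.5, 0.1]
width: 87.4
grasp_force: 0.0
```

```bash
python3 s.py
python3 - <<'E'
from h import *
shift((508.3,437.6,7))
E
```

```text
[504.2 438.5  37.5] z [ 0.34   0.057 -0.939] y [-0.178  0.984 -0.004] q [ 0.8   0.62  1.84 -0.49  0.45 -0.53] w 87.4 gf 0.0 F [ 0.1 -0.5  0.1] t 2.475 [-0.49  0.45  1.04]
to [508.3 437.6   7. ] rows 1 each [ 0.138 -0.03   0.599] total [ 0.14 -0.03  0.6 ]
```

Request:
step_arm(plan=[[1, 0.07, -0.015, 0.3, 0, 0, 0], [1, 0.07, -0.015, 0.3, 0, 0, 0], [1, 0, 0, 0, 0, 0, 0], [-1, 0, 0, 0, 0, 0, 0], [-1, 0, 0, 0, 0, 0, 0], [-1, 0, 0, 0, 0, 0, 0], [-1, 0, 0, 0, 0, 0, 0], [-1, 0, 0, 0, 0, 0, 0], [-1, 0, 0, 0, 0, 0, 0]])

```text
t: 3.6
ee_pos: [511.5, 438.6, 10.5]
orientation: [-0.247, 2.774, 0.043]
ft_force: [0.9, -2.2, 2.7]
width: 31.4
grasp_force: 2.2
```

```bash
python3 s.py
python3 - <<'E'
from h import *
p,r,o=pose()
shift(p+[0,0,200])
E
```

```text
[511.5 438.6  10.5] z [ 0.345  0.061 -0.937] y [-0.177  0.984 -0.001] q [ 0.79  0.67  1.83 -0.54  0.4  -0.48] w 31.4 gf 2.2 F [ 0.9 -2.2  2.7] t 3.6 [-0.54  0.4   1.09]
to [511.5 438.6 210.5] rows 5 each [-0.28  -0.001 -0.749] total [-1.4  -0.   -3.75]
```

Request:
step_arm(plan=[[-1, 0, 0, 0, 0, 0, 0], [-1, 0, 0, 0, 0, 0, 0], [-1, 0, 0, 0, 0, 0, 0], [-1, -0.14, 0, -0.38, 0, 0, 0], [-1, -0.28, 0, -0.75, 0, 0, 0], [-1, -0.28, 0, -0.75, 0, 0, 0], [-1, -0.28, 0, -0.75, 0, 0, 0], [-1, -0.28, 0, -0.75, 0, 0, 0], [-1, -0.14, 0, -0.38, 0, 0, 0], [-1, 0, 0, 0, 0, 0, 0]])

```text
t: 4.85
ee_pos: [512.0, 440.0, 213.2]
orientation: [-0.247, 2.771, 0.048]
ft_force: [0.8, -0.5, -0.3]
width: 0.4
grasp_force: 0.0
```

```bash
python3 s.py
python3 - <<'E'
from h import *
d=vision.get_image("side"); cv2.imwrite("pics/side1.png",d["pixels"][:,:,::-1])
rot(Rtool(191,70,-1))
for pp in (1.6,1.9,2.2): print(wrist(Rtool(191,70,-1),.6,pp))
E
```

```text
[512.  440.  213.2] z [ 0.347  0.065 -0.935] y [-0.177  0.984  0.002] q [ 0.79  0.36  1.75 -0.3   0.75 -0.77] w 0.4 gf 0.0 F [ 0.8 -0.5 -0.3] t 4.85 [-0.3   0.75  0.8 ]
turn rows 14 each [ 0.004  0.941 -0.008]
[0.79 2.59 0.86]
[0.55 2.35 0.56]
[0.44 2.09 0.38]
```

View pics/side1.png

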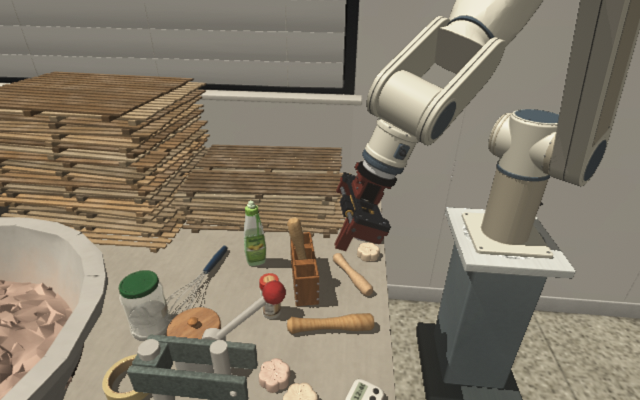

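The side view shows the long pestle still lying at (332,323): it was squeezed out because the grip was too close to the fingertips. I'll measure it again and grip deeper.

```bash
cat >> h.py <<'E'
def rod(nm,c,ax,rad=115,zlo=10,zhi=45):
    W=cloud(vision.get_image(nm)); X,Y,Z=W[...,0],W[...,1],W[...,2]; ax=np.array(ax)
    for _ in range(2):
        q=W[(np.hypot(X-c[0],Y-c[1])<rad)&(abs((X-c[0])*ax[1]-(Y-c[1])*ax[0])<28)&(Z>zlo)&(Z<zhi)]
        mu=q[:,:2].mean(0); V=np.linalg.eigh(np.cov((q[:,:2]-mu).T))[1]; a=V[:,1]*np.sign(V[:,1]@ax); b=np.array([-a[1],a[0]])
        t=(q[:,:2]-mu)@a; w=(q[:,:2]-mu)@b; c=mu+a*(t.min()+t.max())/2+b*(np.percentile(w,1)+np.percentile(w,99))/2; ax=a
    print(nm,"mid",c.round(1),"axis",a.round(3),"heading",np.degrees(np.arctan2(a[1],a[0])).round(1),"len",np.ptp(t).round(),len(q)); return c,a
E
python3 - <<'E'
from h import *
for n in("top","side"): rod(n,(522,440),(.985,.174))
E
```

```text
top mid [518.9 435.9] axis [0.974 0.228] heading 13.2 len 197.0 575
side mid [517.6 444.7] axis [0.987 0.158] heading 9.1 len 197.0 1209
```

Run:
```python
from h import *
Rt=Rtool(9.5,12); z=Rt.as_matrix()[:,2]; t=np.array([501.3,438.,17.5])+14*z; print(t)
rot(Rt); shift((t[0],t[1],60),t,Rt=Rt)
```

```text
[504.1708443  438.48041458   3.80593359]
turn rows 2 each [0.009 0.611 0.05 ]
to [504.2 438.5  60. ] rows 3 each [0.249 0.007 0.966] total [0.75 0.02 2.9 ]
to [504.2 438.5   3.8] rows 2 each [ 0.117 -0.     0.55 ] total [ 0.23 -0.    1.1 ]
```

Request:
step_arm(plan=[[1, 0, 0, 0, 0.009, 0.611, 0.05], [1, 0, 0, 0, 0.009, 0.611, 0.05], [1, 0, 0, 0, 0, 0, 0], [1, 0, 0, 0, 0, 0, 0], [1, 0.19, 0.005, 0.72, 0, 0, 0], [1, 0.19, 0.005, 0.72, 0, 0, 0], [1, 0.19, 0.005, 0.72, 0, 0, 0], [1, 0.18, 0.005, 0.72, 0, 0, 0], [1, 0, 0, 0, 0, 0, 0], [1, 0, 0, 0, 0, 0, 0]])

```text
t: 6.25
ee_pos: [504.8, 439.6, 63.3]
orientation: [-0.243, 2.92, 0.028]
ft_force: [0.1, -0.3, 1.2]
width: 87.8
grasp_force: 0.0
```

```bash
python3 s.py
python3 - <<'E'
from h import *
rot(Rtool(9.5,12)); shift((504.2,438.5,4))
E
```

```text
[504.8 439.6  63.3] z [ 0.208  0.036 -0.978] y [-0.165  0.986  0.002] q [ 0.76  0.59  1.74 -0.2   0.64 -0.83] w 87.8 gf 0.0 F [ 0.1 -0.3  1.2] t 6.25 [-0.2   0.64  0.74]
turn rows 1 each [0.014 0.024 0.001]
to [504.2 438.5   4. ] rows 2 each [ 0.133 -0.011  0.578] total [ 0.27 -0.02  1.16]
```

Request:
step_arm(plan=[[1, 0.09, -0.01, 0.39, 0, 0, 0], [1, 0.09, -0.01, 0.39, 0, 0, 0], [1, 0.09, 0, 0.38, 0, 0, 0], [1, 0, 0, 0, 0, 0, 0], [1, 0, 0, 0, 0, 0, 0]])

```text
t: 6.88
ee_pos: [503.8, 438.1, 2.6]
orientation: [-0.243, 2.921, 0.027]
ft_force: [-1.5, -0.5, 0.7]
width: 88.0
grasp_force: 0.0
```

```bash
python3 s.py
```

```text
[503.8 438.1   2.6] z [ 0.206  0.036 -0.978] y [-0.165  0.986  0.001] q [ 0.76  0.69  1.76 -0.23  0.53 -0.79] w 88.0 gf 0.0 F [-1.5 -0.5  0.7] t 6.875 [-0.23  0.53  0.78]
```

Request:
step_arm(plan=[[-1, 0, 0, 0, 0, 0, 0], [-1, 0, 0, 0, 0, 0, 0], [-1, 0, 0, 0, 0, 0, 0], [-1, 0, 0, 0, 0, 0, 0], [-1, 0, 0, 0, 0, 0, 0], [-1, 0, 0, 0, 0, 0, 0], [-1, 0, 0, 0, 0, 0, 0], [-1, 0, 0, 0, 0, 0, 0], [-1, 0, 0, 0, 0, 0, 0], [-1, 0, 0, 0, 0, 0, 0]])

```text
t: 8.12
ee_pos: [503.7, 438.0, 2.8]
orientation: [-0.243, 2.921, 0.027]
ft_force: [-0.1, -1.4, 1.2]
width: 34.6
grasp_force: 29.4
```

Request:
step_arm(plan=[[-1, -0.1, 0, -0.45, 0, 0, 0], [-1, -0.15, 0, -0.7, 0, 0, 0], [-1, -0.15, 0, -0.7, 0, 0, 0], [-1, -0.15, 0, -0.7, 0, 0, 0], [-1, -0.15, 0, -0.7, 0, 0, 0], [-1, -0.15, 0, -0.7, 0, 0, 0], [-1, -0.1, 0, -0.45, 0, 0, 0], [-1, 0, 0, 0, 0, 0, 0]])

```text
t: 9.12
ee_pos: [504.8, 438.7, 229.8]
orientation: [-0.242, 2.918, 0.031]
ft_force: [-0.7, -0.4, -1.5]
width: 34.3
grasp_force: 29.2
```

```bash
python3 s.py;python3 - <<'E'
from h import *
d=vision.get_image("side"); cv2.imwrite("pics/side2.png",d["pixels"][150:400,200:520,::-1])
rot(Rtool(190,78,-1))
for pp in (1.6,1.9,2.2): print(wrist(Rtool(191,78,-1),.6,pp))
E
```

```text
[504.8 438.7 229.8] z [ 0.209  0.038 -0.977] y [-0.165  0.986  0.003] q [ 0.75  0.38  1.65 -0.14  0.94 -0.91] w 34.3 gf 29.2 F [-0.7 -0.4 -1.5] t 9.125 [-0.14  0.94  0.66]
turn rows 14 each [ 0.004  0.936 -0.004]
[1.03 2.67 1.07]
[0.67 2.47 0.65]
[0.51 2.22 0.41]
```

View pics/side2.png

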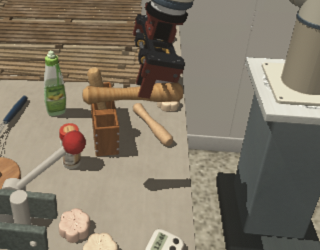

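The pestle is held, with the grip about 60% of the way toward its thick near end. Next I turn it upright.

Request:
step_arm(plan=[[-1, 0, 0, 0, 0, 0.5, 0], [-1, 0, 0, 0, 0, 0.94, 0], [-1, 0, 0, 0, 0, 0.94, 0], [-1, 0, 0, 0, 0, 0.94, 0], [-1, 0, 0, 0, 0, 0.94, 0], [-1, 0, 0, 0, 0, 0.94, 0], [-1, 0, 0, 0, 0, 0.94, 0], [-1, 0, 0, 0, 0, 0.94, 0], [-1, 0, 0, 0, 0, 0.94, 0], [-1, 0, 0, 0, 0, 0.94, 0], [-1, 0, 0, 0, 0, 0.94, 0], [-1, 0, 0, 0, 0, 0.94, 0], [-1, 0, 0, 0, 0, 0.5, 0], [-1, 0, 0, 0, 0, 0, 0]])

```text
t: 10.92
ee_pos: [503.5, 437.3, 223.6]
orientation: [0.163, -1.982, 0.108]
ft_force: [-1.2, 0.9, -0.7]
width: 34.2
grasp_force: 29.3
```

```bash
python3 s.py;python3 - <<'E'
from h import *
d=vision.get_image("side"); cv2.imwrite("pics/side3.png",d["pixels"][100:400,200:520,::-1])
rot(Rtool(205,78,-1))
p,r,o=pose();q=o["qpos"]; print(wrist(Rtool(205,78,-1),q[0],q[1]+q[2]))
W=cloud(d); X,Y,Z=W[...,0],W[...,1],W[...,2]
z=r.as_matrix()[:,2]
for k in range(60,330,15):
    m=(abs(Z-k)<7)&(np.hypot(X-p[0],Y-p[1])<75)
    if m.sum()>3: 
        s=W[m]; print(k,m.sum(),"x",np.percentile(s[:,0],[3,97]).round(),"y",np.percentile(s[:,1],[3,50,97]).round())
E
```

```text
[503.5 437.3 223.6] z [-0.902 -0.151 -0.404] y [-0.164  0.986 -0.002] q [ 0.53  1.09  0.78  0.48  2.34 -1.07] w 34.2 gf 29.3 F [-1.2  0.9 -0.7] t 10.925 [0.48 2.34 0.5 ]
turn rows 3 each [ 0.717  0.578 -0.235]
[0.19 2.63 0.19]
120 13 x [524. 551.] y [453. 458. 462.]
135 105 x [522. 556.] y [445. 457. 463.]
150 86 x [521. 550.] y [446. 455. 459.]
165 75 x [519. 544.] y [446. 454. 457.]
180 71 x [517. 542.] y [443. 452. 456.]
195 65 x [514. 537.] y [445. 452. 454.]
210 50 x [510. 533.] y [445. 452. 454.]
225 75 x [507. 543.] y [425. 452. 470.]
240 287 x [505. 568.] y [425. 455. 476.]
255 333 x [500. 575.] y [421. 455. 478.]
270 166 x [493. 575.] y [425. 455. 477.]
285 121 x [490. 525.] y [443. 454. 458.]
300 153 x [487. 521.] y [436. 453. 458.]
315 91 x [493. 518.] y [426. 441. 451.]
```

View pics/side3.png

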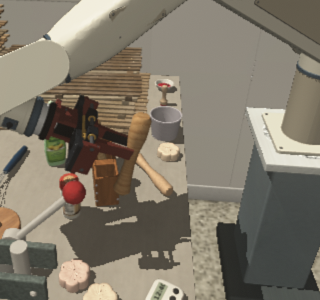

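The pestle stands from (148,115) to (122,190), tilted about 0.2 rad, as expected for tool tilt 66°. I'll fit a quick kinematic model from the recorded poses to check reach before going on.

```bash
cat > kin.py <<'E'
from h import *
from scipy.optimize import least_squares
S=[([209.85,588.13,200.17],None,[1.209,.4238,1.6306,0,1.0886,-.019]),
([512.4,435.8,129.6],0,[.87,.47,1.95,-1.04,.44,.03]),([504.2,438.5,37.5],0,[.8,.62,1.84,-.49,.45,-.53]),([511.5,438.6,10.5],0,[.79,.67,1.83,-.54,.4,-.48]),
([512,440,213.2],0,[.79,.36,1.75,-.3,.75,-.77]),([503.8,438.1,2.6],0,[.76,.69,1.76,-.23,.53,-.79]),([504.8,438.7,229.8],0,[.75,.38,1.65,-.14,.94,-.91]),([503.5,437.3,223.6],0,[.53,1.09,.78,.48,2.34,-1.07])]
def fk(q,k):
    a1,d1,a2,d4,a3,L=k; p=q[1]+q[2]
    r=a1+a2*np.sin(q[1])+d4*np.sin(p)+a3*np.cos(p); z=d1+a2*np.cos(q[1])+d4*np.cos(p)-a3*np.sin(p)
    Rm=R.from_euler("ZYZYZ",[q[0],p,q[3],q[4],q[5]+np.pi/2])
    return np.array([r*np.cos(q[0]),r*np.sin(q[0]),z])+L*Rm.as_matrix()[:,2],Rm
K=least_squares(lambda k:np.concatenate([fk(q,k)[0]-t for t,_,q in S]),[0,300,400,400,0,250]).x
LO=np.array([-3,-.9,.09,-1.31,.11,-2.54]);HI=np.array([3,2.11,2.58,4.45,2.69,2.54])
def ik(t,Rt,q0):
    f=lambda q:np.r_[(fk(q,K)[0]-t)/100,(fk(q,K)[1].inv()*Rt).as_rotvec()]
    s=least_squares(f,np.clip(q0,LO+.01,HI-.01),bounds=(LO,HI)); return s.x.round(2),np.linalg.norm(s.fun).round(4)
if __name__=="__main__": print(K.round(1),[ (fk(q,K)[0]-t).round(1).tolist() for t,_,q in S])
E
python3 kin.py
python3 - <<'E'
from kin import *
q0=get_obs()["qpos"]
for h in(180,190,200,210):
  for tl in(66,72,78):
    for z in(240,160): print(h,tl,z,*ik(np.array([587,348,z]),Rtool(h,tl,-1),q0))
E
```

```text
Traceback (most recent call last):
  File "kin.py", line 11, in <module>
    K=least_squares(lambda k:np.concatenate([fk(q,k)[0]-t for t,_,q in S]),[0,300,400,400,0,250]).x
      ~~~~~~~~~~~~~^^^^^^^^^^^^^^^^^^^^^^^^^^^^^^^^^^^^^^^^^^^^^^^^^^^^^^^^^^^^^^^^^^^^^^^^^^^^^^
  File "kin.py", line 11, in <lambda>
    K=least_squares(lambda k:np.concatenate([fk(q,k)[0]-t for t,_,q in S]),[0,300,400,400,0,250]).x
                                             ~~^^^^^
  File "kin.py", line 9, in fk
    Rm=R.from_euler("ZYZYZ",[q[0],p,q[3],q[4],q[5]+np.pi/2])
  File "scipy/spatial/transform/_rotation.pyx", line 1413, in scipy.spatial.transform._rotation.Rotation.from_euler
ValueError: Expected axis specification to be a non-empty string of upto 3 characters, got ZYZYZ
Traceback (most recent call last):
  File "kin.py", line 11, in <module>
    K=least_squares(lambda k:np.concatenate([fk(q,k)[0]-t for t,_,q in S]),[0,300,400,400,0,250]).x
      ~~~~~~~~~~~~~^^^^^^^^^^^^^^^^^^^^^^^^^^^^^^^^^^^^^^^^^^^^^^^^^^^^^^^^^^^^^^^^^^^^^^^^^^^^^^
  File "kin.py", line 11, in <lambda>
    K=least_squares(lambda k:np.concatenate([fk(q,k)[0]-t for t,_,q in S]),[0,300,400,400,0,250]).x
                                             ~~^^^^^
  File "kin.py", line 9, in fk
    Rm=R.from_euler("ZYZYZ",[q[0],p,q[3],q[4],q[5]+np.pi/2])
  File "scipy/spatial/transform/_rotation.pyx", line 1413, in scipy.spatial.transform._rotation.Rotation.from_euler
ValueError: Expected axis specification to be a non-empty string of upto 3 characters, got ZYZYZ
```

```bash
sed -i 's|R.from_euler("ZYZYZ",\[q\[0\],p,q\[3\],q\[4\],q\[5\]+np.pi/2\])|R.from_euler("ZYZ",[q[0],p,q[3]])*R.from_euler("YZ",[q[4],q[5]+np.pi/2])|' kin.py
python3 kin.py
python3 - <<'E'
from kin import *
q0=get_obs()["qpos"]
for h in(160,180,190,200,210):
  for tl in(66,78):
    for z in(240,170): print(h,tl,z,*ik(np.array([587,348,z]),Rtool(h,tl,-1),q0))
E
```

```text
[ 20.8 295.5 530.7 467.4  55.6 310.9] [[11.9, -2.2, 1.6], [2.8, -2.2, -4.1], [4.1, -6.4, -0.7], [6.9, -3.9, 1.7], [5.1, -7.1, 0.7], [4.4, -4.5, 2.5], [6.5, -10.3, -2.6], [10.8, -16.4, 0.8]]
160 66 240 [ 0.29  1.01  0.91  0.71  2.16 -0.84] 0.0
160 66 170 [ 0.29  1.08  0.92  0.67  2.09 -0.9 ] 0.0
160 78 240 [ 0.27  1.11  0.86  0.86  2.29 -0.78] 0.0
160 78 170 [ 0.27  1.19  0.85  0.81  2.24 -0.85] 0.0
180 66 240 [ 0.38  1.11  0.7   0.52  2.39 -1.02] 0.0
180 66 170 [ 0.38  1.18  0.71  0.48  2.31 -1.07] 0.0
180 78 240 [ 0.37  1.22  0.61  0.69  2.55 -0.89] 0.0
180 78 170 [ 0.37  1.3   0.6   0.63  2.49 -0.97] 0.0
190 66 240 [ 0.43  1.15  0.61  0.38  2.48 -1.16] 0.0
190 66 170 [ 0.43  1.22  0.63  0.35  2.4  -1.2 ] 0.0
190 78 240 [ 0.42  1.27  0.51  0.55  2.66 -1.02] 0.0
190 78 170 [ 0.42  1.34  0.5   0.49  2.6  -1.09] 0.0
200 66 240 [ 0.48  1.18  0.56  0.21  2.54 -1.34] 0.0
200 66 170 [ 0.48  1.25  0.57  0.19  2.46 -1.37] 0.0
200 78 240 [ 0.47  1.27  0.48  0.32  2.69 -1.25] 0.049
200 78 170 [ 0.48  1.38  0.43  0.28  2.68 -1.29] 0.0
210 66 240 [ 0.53  1.19  0.54  0.01  2.57 -1.56] 0.0
210 66 170 [ 0.53  1.25  0.55  0.01  2.49 -1.56] 0.0
210 78 240 [ 0.53  1.26  0.48  0.02  2.69 -1.55] 0.0828
210 78 170 [ 0.53  1.38  0.42  0.02  2.69 -1.55] 0.0184
```

Run:
```python
from kin import *
q0=get_obs()["qpos"]
for z in(245,165): print(z,*ik(np.array([580,346,z]),Rtool(195,70,-1),q0))
Rt=Rtool(195,70,-1); rot(Rt); shift((580,390,260),Rt=Rt)
```

```text
245 [ 0.45  1.18  0.58  0.34  2.57 -1.22] 0.0
165 [ 0.45  1.26  0.59  0.3   2.48 -1.27] 0.0
turn rows 1 each [ 0.744  0.581 -0.306]
to [580 390 260] rows 2 each [ 0.118 -0.657 -0.697] total [ 0.24 -1.31 -1.39]
```

Run:
```python
from h import *
Rt=Rtool(195,70,-1); shift((574,345,265),Rt=Rt)
```

```text
to [574 345 265] rows 3 each [ 0.15  -0.718 -0.367] total [ 0.45 -2.15 -1.1 ]
```

Request:
step_arm(plan=[[-1, 0, 0, 0, 0.74, 0.58, -0.3], [-1, 0, 0, 0, 0, 0, 0], [-1, 0.11, -0.5, -0.27, 0, 0, 0], [-1, 0.11, -0.55, -0.28, 0, 0, 0], [-1, 0.11, -0.55, -0.28, 0, 0, 0], [-1, 0.11, -0.55, -0.27, 0, 0, 0], [-1, 0, 0, 0, 0, 0, 0], [-1, 0, 0, 0, 0, 0, 0]])

```text
t: 11.98
ee_pos: [574.6, 345.1, 267.1]
orientation: [0.251, -1.91, 0.174]
ft_force: [0.6, 0.1, -1.0]
width: 34.1
grasp_force: 29.3
```

```bash
python3 s.py
cat >> h.py <<'E'
def upright(nm,zs,c,rad=40,cols=None):
    d=vision.get_image(nm); W=cloud(d); X,Y,Z=W[...,0],W[...,1],W[...,2]; C=d["T"][:3,3]
    out=[]
    for k in zs:
        m=(abs(Z-k)<6)&(np.hypot(X-c[0],Y-c[1])<rad)
        if m.sum()<6: continue
        s=W[m]; u=np.array(c)-C[:2]; u/=np.linalg.norm(u); v=np.array([-u[1],u[0]])
        w=s[:,:2]@v; l=np.percentile(w,[4,96]); near=np.percentile(s[:,:2]@u,10); r=(l[1]-l[0])/2
        ctr=v*l.mean()+u*(near+r); out.append((k,*ctr,2*r)); print(nm,k,m.sum(),ctr.round(1),"dia",round(2*r,1))
    return np.array(out)
E
python3 - <<'E'
from h import *
p,r,o=pose(); upright("side",range(100,345,15),p[:2]+[10,3])
E
```

```text
[574.6 345.1 267.1] z [-0.907 -0.242 -0.344] y [-0.258  0.966  0.001] q [ 0.44  1.14  0.62  0.32  2.57 -1.24] w 34.1 gf 29.3 F [ 0.6  0.1 -1. ] t 11.975 [0.32 2.57 0.33]
side 160 10 [601.8 360.5] dia 16.6
side 175 80 [603.5 354.3] dia 34.0
side 190 65 [601.8 354. ] dia 28.3
side 205 60 [598.5 354.3] dia 24.7
side 220 57 [596.5 352.7] dia 24.0
side 235 51 [594.8 353.4] dia 22.2
side 250 44 [592.6 351.9] dia 21.9
side 265 48 [591.5 363.5] dia 28.0
side 280 121 [596.9 358.6] dia 41.4
side 295 114 [595.3 354. ] dia 45.6
side 310 90 [584.  349.5] dia 34.8
side 325 93 [583.1 349.3] dia 34.2
side 340 98 [580.4 348. ] dia 35.3
```

Run:
```python
from h import *
p,r,o=pose(); a=p+[-14,-5.5,0]; shift(a,a-[0,0,45],a-[0,0,85])
```

```text
to [560.2 340.1 266.9] rows 1 each [ 0.103 -0.034  0.281] total [ 0.1  -0.03  0.28]
to [560.2 340.1 221.9] rows 1 each [-0.845 -0.001  0.309] total [-0.85 -0.    0.31]
to [560.2 340.1 181.9] rows 1 each [-0.751 -0.001  0.275] total [-0.75 -0.    0.28]
```

Request:
step_arm(plan=[[-1, 0.1, -0.03, 0.28, 0, 0, 0], [-1, 0, 0, 0, 0, 0, 0], [-1, -0.28, 0, 0.1, 0, 0, 0], [-1, -0.28, 0, 0.1, 0, 0, 0], [-1, -0.28, 0, 0.1, 0, 0, 0], [-1, 0, 0, 0, 0, 0, 0], [-1, 0, 0, 0, 0, 0, 0]])

```text
t: 12.9
ee_pos: [561.0, 340.2, 222.6]
orientation: [0.252, -1.91, 0.174]
ft_force: [0.4, 0.1, -0.7]
width: 34.3
grasp_force: 29.3
```

```bash
python3 s.py
python3 - <<'E'
from h import *
p,r,o=pose(); upright("side",[133,145,160,175,190,205,265,280,295],p[:2]+[12,4])
W=cloud(vision.get_image("side")); X,Y,Z=W[...,0],W[...,1],W[...,2]
m=(np.hypot(X-588,Y-348)<60)&(Z>84)&(Z<95); print("rim",W[m].min(0).round(),W[m].max(0).round())
d=vision.get_image("top"); cv2.imwrite("pics/top4.png",cv2.resize(d["pixels"][130:260,170:330,::-1],None,fx=4,fy=4,interpolation=cv2.INTER_CUBIC))
E
```

```text
[561.  340.2 222.6] z [-0.907 -0.242 -0.344] y [-0.259  0.966  0.001] q [ 0.44  1.15  0.7   0.28  2.49 -1.28] w 34.3 gf 29.3 F [ 0.4  0.1 -0.7] t 12.9 [0.28 2.49 0.29]
side 133 74 [589.7 349.4] dia 33.0
side 145 62 [587.3 349.3] dia 28.1
side 160 51 [586.  348.7] dia 25.6
side 175 50 [582.6 348.1] dia 23.2
side 190 49 [581.2 347.9] dia 20.7
side 205 43 [578.5 348.1] dia 21.1
side 265 78 [571.3 344.7] dia 35.0
side 280 88 [569.1 344.4] dia 34.6
side 295 91 [566.6 343.8] dia 35.2
rim [554. 292.  84.] [627. 381.  93.]
```

View pics/top4.png

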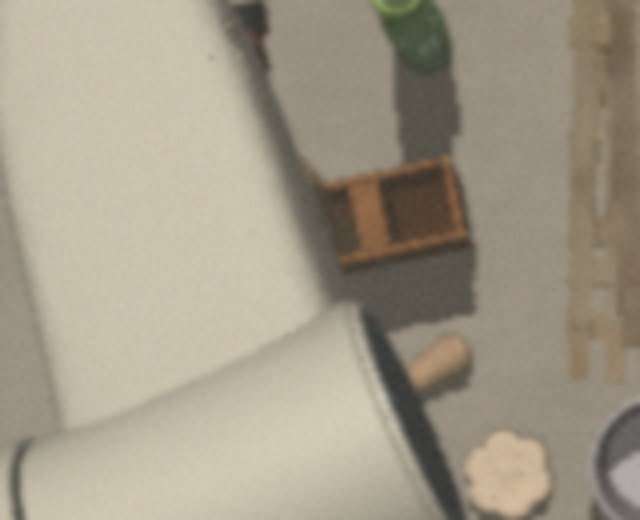

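The top view is blocked by the forearm, with only the right half of the caddy visible. The side cloud puts the pestle foot within 2 mm of the well, so I lower it.

Request:
step_arm(plan=[[-1, 0.01, -0.02, 0.03, 0, 0, 0], [-1, -0.28, 0, 0.1, 0, 0, 0], [-1, -0.28, 0, 0.1, 0, 0, 0], [-1, -0.28, 0, 0.1, 0, 0, 0], [-1, 0, 0, 0, 0, 0, 0], [-1, 0, 0, 0, 0, 0, 0]])

```text
t: 13.8
ee_pos: [560.0, 339.0, 177.9]
orientation: [0.252, -1.909, 0.175]
ft_force: [0.1, -0.8, -0.0]
width: 34.5
grasp_force: 29.3
```

Request:
step_arm(plan=[[-1, -0.28, 0, 0.1, 0, 0, 0], [-1, -0.28, 0, 0.1, 0, 0, 0], [-1, -0.28, 0, 0.1, 0, 0, 0], [-1, 0, 0, 0, 0, 0, 0], [-1, 0, 0, 0, 0, 0, 0]])

```text
t: 14.42
ee_pos: [560.2, 339.1, 132.9]
orientation: [0.252, -1.909, 0.175]
ft_force: [0.6, 0.9, -0.1]
width: 34.3
grasp_force: 29.3
```

```bash
python3 s.py
python3 - <<'E'
from h import *
p,r,o=pose(); upright("side",[100,115,130,220,235,250],p[:2]+[12,4])
E
```

```text
[560.2 339.1 132.9] z [-0.907 -0.243 -0.344] y [-0.259  0.966  0.001] q [ 0.44  1.24  0.7   0.25  2.4  -1.32] w 34.3 gf 29.3 F [ 0.6  0.9 -0.1] t 14.425 [0.25 2.4  0.25]
side 100 41 [582.  347.2] dia 21.7
side 115 34 [579.1 346.6] dia 20.7
side 130 35 [578.4 356.9] dia 29.4
side 220 102 [564.9 341. ] dia 27.1
```

Request:
step_arm(plan=[[0.1, 0, 0, 0, 0, 0, 0], [0.1, 0, 0, 0, 0, 0, 0], [0.1, 0, 0, 0, 0, 0, 0], [0.1, 0, 0, 0, 0, 0, 0], [0.1, 0, 0, 0, 0, 0, 0]])

```text
t: 15.1
ee_pos: [560.3, 339.1, 133.4]
orientation: [0.252, -1.91, 0.175]
ft_force: [-0.2, 0.5, 0.2]
width: 48.6
grasp_force: 0.0
```

```bash
python3 s.py
python3 - <<'E'
from h import *
p,r,o=pose(); upright("side",[100,115,130,145,160,175,190,205,220],p[:2]+[12,4])
shift(p+[45,12,17],p+[120,32,45],p+[120,32,245])
E
```

```text
[560.3 339.1 133.4] z [-0.907 -0.243 -0.344] y [-0.259  0.966  0.001] q [ 0.44  1.24  0.7   0.25  2.4  -1.32] w 48.6 gf 0.0 F [-0.2  0.5  0.2] t 15.1 [0.25 2.4  0.25]
side 100 35 [582.1 345.8] dia 21.7
side 115 27 [577.1 346.2] dia 21.2
side 130 21 [577.5 364.6] dia 27.4
side 145 90 [583.  358.7] dia 40.5
side 160 109 [579.9 351.4] dia 46.5
side 175 68 [572.8 342.2] dia 34.7
side 190 73 [570.6 341.5] dia 34.3
side 205 114 [570.  340.3] dia 28.5
to [605.3 351.1 150.4] rows 1 each [-0.001 -0.    -0.991] total [-0.   -0.   -0.99]
to [680.3 371.1 178.4] rows 2 each [-0.004 -0.001 -0.825] total [-0.01 -0.   -1.65]
to [680.3 371.1 378.4] rows 4 each [ 0.939  0.001 -0.344] total [ 3.76  0.   -1.38]
```

Request:
step_arm(plan=[[0.1, 0, 0, -0.4, 0, 0, 0], [0.1, 0, 0, -0.6, 0, 0, 0], [0.1, 0, 0, -0.6, 0, 0, 0], [0.1, 0.4, 0, -0.15, 0, 0, 0], [0.5, 0.8, 0, -0.3, 0, 0, 0], [1, 0.8, 0, -0.3, 0, 0, 0], [1, 0.8, 0, -0.3, 0, 0, 0], [1, 0, 0, 0, 0, 0, 0]])

```text
t: 16.15
ee_pos: [608.6, 350.3, 307.9]
orientation: [0.251, -1.937, 0.161]
ft_force: [0.2, 0.1, 0.6]
width: 84.8
grasp_force: 0.0
```

```bash
python3 s.py
python3 - <<'E'
from kin import *
upright("side",[100,115,130,145,160,175,190,205],(575,345))
q0=get_obs()["qpos"]
for tl in(0,12,20):
  for z in(150,5):
    print(tl,z,*ik(np.array([468,262,z]),Rtool(-56,tl,1),q0), *ik(np.array([468,262,z]),Rtool(-56,tl,-1),q0))
for h in(60,75,90,105,124):
  for tl in (70,78): 
    for ys in(1,-1):print(h,tl,ys,*ik(np.array([617,219,170])+14*Rtool(h,tl).as_matrix()[:,2],Rtool(h,tl,ys),[.3,.8,1.2,.8,1.2,0]))
E
```

```text
[608.6 350.3 307.9] z [-0.9  -0.23 -0.37] y [-0.25   0.968  0.006] q [ 0.43  1.18  0.43  0.38  2.69 -1.16] w 84.8 gf 0.0 F [0.2 0.1 0.6] t 16.15 [0.38 2.69 0.41]
side 100 42 [582.2 345.6] dia 21.6
side 115 39 [579.1 345.5] dia 22.5
side 130 44 [578.4 345.2] dia 23.6
side 145 48 [576.1 345. ] dia 28.1
side 160 65 [573.3 343.2] dia 33.6
side 175 77 [572.8 342.1] dia 34.6
side 190 72 [570.7 340.6] dia 34.3
side 205 119 [569.8 340.2] dia 28.1
0 150 [ 0.51  0.35  1.89  0.    0.9  -0.08] 0.0 [ 0.69  0.31  2.01 -0.45  0.75 -2.54] 0.3765
0 5 [ 0.51  0.6   1.95  0.    0.6  -0.08] 0.0 [ 0.63  0.58  2.06 -0.54  0.42 -2.54] 0.2647
12 150 [ 0.63  0.36  1.89 -0.27  0.91  0.2 ] 0.0 [ 0.73  0.35  1.96 -0.52  0.85 -2.54] 0.2265
12 5 [ 0.63  0.61  1.95 -0.37  0.62  0.34] 0.0 [ 0.68  0.61  1.99 -0.56  0.58 -2.54] 0.11
20 150 [ 0.71  0.38  1.9  -0.43  0.95  0.38] 0.0 [ 0.76  0.38  1.93 -0.56  0.93 -2.54] 0.13
20 5 [ 0.71  0.64  1.94 -0.57  0.69  0.58] 0.0 [ 0.71  0.64  1.95 -0.58  0.68 -2.54] 0.0099
60 70 1 [ 0.32  0.34  2.03  0.57  0.17 -2.54] 0.7423
60 70 -1 [-0.05  0.64  2.08  1.87  1.06 -1.14] 0.0
6
[... 224 characters left out ...]
.34  1.98  0.51  0.3  -2.54] 0.9961
75 78 -1 [-0.11  0.77  1.92  1.61  1.32 -1.11] 0.0
90 70 1 [-0.1   0.76  1.74  1.28  1.35  2.22] 0.0
90 70 -1 [-0.1   0.76  1.74  1.28  1.35 -0.92] 0.0
90 78 1 [-0.12  0.83  1.73  1.36  1.46  2.15] 0.0
90 78 -1 [-0.12  0.83  1.73  1.36  1.46 -0.99] 0.0
105 70 1 [-0.07  0.83  1.56  1.09  1.53  2.27] 0.0
105 70 -1 [-0.07  0.83  1.56  1.09  1.53 -0.87] 0.0
105 78 1 [-0.09  0.9   1.54  1.17  1.63  2.22] 0.0
105 78 -1 [-0.09  0.9   1.54  1.17  1.63 -0.92] 0.0
124 70 1 [-0.02  0.93  1.33  0.9   1.77  2.27] 0.0
124 70 -1 [-0.02  0.93  1.33  0.9   1.77 -0.87] 0.0
124 78 1 [-0.03  1.    1.3   0.98  1.86  2.26] 0.0
124 78 -1 [-0.03  1.    1.3   0.98  1.86 -0.88] 0.0
```

The long pestle is seated: its top is at about 205 and its axis 7 mm from the well centre. Next, the short one.

Run:
```python
from kin import *
R1=Rtool(105-90,0,1); R2=Rtool(-56,18,1)
rot(R1); rot(R2,R1)
c,a=rod("side",(476,257),(-.562,.827),rad=100); c2,a2=rod("top",(476,257),(-.562,.827),rad=100)
W=cloud(np.load("top0.npz"));X,Y,Z=W[...,0],W[...,1],W[...,2]
for y in(75,40,0,-100): s=(abs(Y-y)<4)&(Z>140)&(X>480)&(X<700); print(y,X[s].min().round())
z=R2.as_matrix()[:,2]; m=np.array([476,257]); t=np.r_[m+15*np.array([-.562,.827]),15.5]+12*z; print(t)
shift((t[0],t[1],150),(t[0],t[1],60),Rt=R2)
```

```text
turn rows 10 each [ 0.008 -0.996 -0.004]
turn rows 11 each [ 0.147 -0.207  0.931]
side mid [477.  258.9] axis [-0.565  0.825] heading 124.4 len 170.0 517
top mid [512.6 201.9] axis [-0.709  0.706] heading 135.1 len 33.0 99
75 522.0
40 518.0
0 521.0
-100 532.0
[469.64360132 266.33075961   4.0873218 ]
to [469.6 266.3 150. ] rows 5 each [ 0.217 -0.648  0.565] total [ 1.09 -3.24  2.82]
to [469.6 266.3  60. ] rows 2 each [0.278 0.    0.856] total [0.56 0.   1.71]
```

Request:
step_arm(plan=[[1, 0, 0, 0, 0, -0.996, 0], [1, 0, 0, 0, 0, -0.996, 0], [1, 0, 0, 0, 0, -0.996, 0], [1, 0, 0, 0, 0, -0.996, 0], [1, 0, 0, 0, 0, -0.996, 0], [1, 0, 0, 0, 0, -0.996, 0], [1, 0, 0, 0, 0, -0.996, 0], [1, 0, 0, 0, 0, -0.996, 0], [1, 0, 0, 0, 0, -0.996, 0], [1, 0, 0, 0, 0, -0.996, 0], [1, 0, 0, 0, 0, 0, 0], [1, 0, 0, 0, 0, 0, 0]])

```text
t: 17.8
ee_pos: [609.1, 350.3, 300.0]
orientation: [0.395, -3.109, -0.005]
ft_force: [0.1, 1.1, -1.2]
width: 87.8
grasp_force: 0.0
```

```bash
python3 s.py
python3 - <<'E'
from h import *
R2=Rtool(-56,18,1); rot(R2); shift((469.6,266.3,150),(469.6,266.3,60),Rt=R2)
E
```

```text
[609.1 350.3 300. ] z [-0.008  0.002 -1.   ] y [-0.25   0.968  0.004] q [ 0.5   0.46  1.34  0.01  1.35 -1.32] w 87.8 gf 0.0 F [ 0.1  1.1 -1.2] t 17.8 [0.01 1.35 0.25]
turn rows 11 each [ 0.145 -0.214  0.924]
to [469.6 266.3 150. ] rows 5 each [ 0.217 -0.65   0.56 ] total [ 1.09 -3.25  2.8 ]
to [469.6 266.3  60. ] rows 2 each [0.278 0.    0.856] total [0.56 0.   1.71]
```

Request:
step_arm(plan=[[1, 0, 0, 0, 0.145, -0.214, 0.924], [1, 0, 0, 0, 0.145, -0.214, 0.924], [1, 0, 0, 0, 0.145, -0.214, 0.924], [1, 0, 0, 0, 0.145, -0.214, 0.924], [1, 0, 0, 0, 0.145, -0.214, 0.924], [1, 0, 0, 0, 0.145, -0.214, 0.924], [1, 0, 0, 0, 0.145, -0.214, 0.924], [1, 0, 0, 0, 0.145, -0.214, 0.924], [1, 0, 0, 0, 0.145, -0.214, 0.924], [1, 0, 0, 0, 0.145, -0.214, 0.924], [1, 0, 0, 0, 0.145, -0.214, 0.924], [1, 0.2, -0.65, 0.52, 0, 0, 0], [1, 0.22, -0.65, 0.56, 0, 0, 0], [1, 0.22, -0.65, 0.56, 0, 0, 0], [1, 0.22, -0.65, 0.56, 0, 0, 0], [1, 0.22, -0.65, 0.56, 0, 0, 0], [1, 0.28, 0, 0.85, 0, 0, 0], [1, 0.14, 0, 0.42, 0, 0, 0], [1, 0, 0, 0, 0, 0, 0], [1, 0, 0, 0, 0, 0, 0]])

```text
t: 20.3
ee_pos: [471.0, 267.7, 85.8]
orientation: [1.341, 2.52, -0.208]
ft_force: [-0.3, 0.3, 0.7]
width: 87.7
grasp_force: 0.0
```

```bash
python3 s.py
python3 - <<'E'
from h import *
R2=Rtool(-56,18,1); rot(R2); shift((469.6,266.3,4.1))
E
```

```text
[471.  267.7  85.8] z [ 0.176 -0.255 -0.951] y [0.829 0.559 0.004] q [ 0.68  0.5   1.89 -0.43  0.83  0.4 ] w 87.7 gf 0.0 F [-0.3  0.3  0.7] t 20.3 [-0.43  0.83  1.97]
turn rows 1 each [ 0.027  0.005 -0.012]
to [469.6 266.3   4.1] rows 2 each [ 0.249 -0.022  0.778] total [ 0.5  -0.04  1.56]
```

Request:
step_arm(plan=[[1, 0.12, -0.02, 0.39, 0, 0, 0], [1, 0.13, -0.02, 0.39, 0, 0, 0], [1, 0.12, 0, 0.39, 0, 0, 0], [1, 0.12, 0, 0.38, 0, 0, 0], [1, 0, 0, 0, 0, 0, 0], [1, 0, 0, 0, 0, 0, 0]])

```text
t: 21.05
ee_pos: [469.1, 265.9, 4.3]
orientation: [1.341, 2.52, -0.208]
ft_force: [-0.5, -0.3, -0.3]
width: 88.1
grasp_force: 0.0
```

```bash
python3 s.py
```

```text
[469.1 265.9   4.3] z [ 0.176 -0.255 -0.951] y [0.829 0.559 0.003] q [ 0.68  0.64  1.92 -0.51  0.68  0.51] w 88.1 gf 0.0 F [-0.5 -0.3 -0.3] t 21.05 [-0.51  0.68  2.08]
```

Request:
step_arm(plan=[[1, 0, 0, 0.03, 0, 0, 0], [-1, 0, 0, 0, 0, 0, 0], [-1, 0, 0, 0, 0, 0, 0], [-1, 0, 0, 0, 0, 0, 0], [-1, 0, 0, 0, 0, 0, 0], [-1, 0, 0, 0, 0, 0, 0], [-1, 0, 0, 0, 0, 0, 0], [-1, 0, 0, 0, 0, 0, 0], [-1, 0, 0, 0, 0, 0, 0], [-1, 0, 0, 0, 0, 0, 0], [-1, 0, 0, 0, 0, 0, 0]])

```text
t: 22.42
ee_pos: [469.2, 265.4, 2.9]
orientation: [1.341, 2.52, -0.208]
ft_force: [0.8, 0.2, -0.9]
width: 26.5
grasp_force: 27.3
```

Request:
step_arm(plan=[[-1, 0, 0, 0, 0, 0, 0], [-1, 0, 0, 0, 0, 0, 0], [-1, -0.12, 0, -0.38, 0, 0, 0], [-1, -0.2, 0, -0.65, 0, 0, 0], [-1, -0.2, 0, -0.65, 0, 0, 0], [-1, -0.2, 0, -0.65, 0, 0, 0], [-1, -0.2, 0, -0.65, 0, 0, 0], [-1, -0.2, 0, -0.65, 0, 0, 0], [-1, -0.2, 0, -0.65, 0, 0, 0], [-1, -0.12, 0, -0.38, 0, 0, 0], [-1, 0, 0, 0, 0, 0, 0]])

```text
t: 23.8
ee_pos: [467.0, 268.6, 249.3]
orientation: [1.341, 2.519, -0.202]
ft_force: [0.1, 0.1, -0.9]
width: 25.6
grasp_force: 26.0
```

```bash
python3 s.py
python3 - <<'E'
from kin import *
q0=get_obs()["qpos"]
R2=Rtool(124,66,-1); R3=Rtool(65,66,-1); rot(R2); rot(R3,R2); rot(R3)
p,r,o=pose(); q=q0
for f in np.linspace(0,1,5):
    Rf=r*R.from_rotvec(f*(r.inv()*R2).as_rotvec()); q,e=ik(p,Rf,q); print(q,e)
for f in np.linspace(0,1,4):
    Rf=R2*R.from_rotvec(f*(R2.inv()*R3).as_rotvec()); q,e=ik(p,Rf,q); print(q,e)
for z in(240,140): q,e=ik(np.array([617,219,z])+14*R3.as_matrix()[:,2],R3,q); print(q,e)
E
```

```text
[467.  268.6 249.3] z [ 0.179 -0.251 -0.951] y [0.829 0.559 0.008] q [ 0.69  0.26  1.79 -0.35  1.14  0.25] w 25.6 gf 26.0 F [ 0.1  0.1 -0.9] t 23.8 [-0.35  1.14  1.82]
turn rows 13 each [0.005 0.939 0.003]
turn rows 8 each [-0.98   0.     0.436]
turn rows 12 each [-0.311  0.917  0.713]
[ 0.7   0.24  1.81 -0.35  1.14  0.26] 0.0
[ 0.49  0.23  1.79  0.06  1.12 -0.13] 0.0
[ 0.29  0.3   1.77  0.43  1.23 -0.47] 0.0
[ 0.14  0.43  1.74  0.7   1.42 -0.72] 0.0
[ 0.05  0.6   1.71  0.9   1.64 -0.89] 0.0
[ 0.05  0.6   1.71  0.9   1.64 -0.89] 0.0
[-0.01  0.49  1.93  1.1   1.42 -0.87] 0.0
[-0.03  0.38  2.15  1.37  1.2  -0.9 ] 0.0
[ 0.03  0.27  2.35  1.75  0.98 -1.  ] 0.0
[-0.05  0.48  2.01  1.6   1.01 -0.85] 0.0
[-0.05  0.68  2.02  1.73  1.03 -1.09] 0.0
```

Request:
step_arm(plan=[[-1, 0, 0, 0, 0, 0.94, 0], [-1, 0, 0, 0, 0, 0.94, 0], [-1, 0, 0, 0, 0, 0.94, 0], [-1, 0, 0, 0, 0, 0.94, 0], [-1, 0, 0, 0, 0, 0.94, 0], [-1, 0, 0, 0, 0, 0.94, 0], [-1, 0, 0, 0, 0, 0.94, 0], [-1, 0, 0, 0, 0, 0.94, 0], [-1, 0, 0, 0, 0, 0.94, 0], [-1, 0, 0, 0, 0, 0.94, 0], [-1, 0, 0, 0, 0, 0.94, 0], [-1, 0, 0, 0, 0, 0.94, 0], [-1, 0, 0, 0, 0, 0.94, 0], [-1, 0, 0, 0, -0.98, 0, 0.43], [-1, 0, 0, 0, -0.98, 0, 0.43], [-1, 0, 0, 0, -0.98, 0, 0.43], [-1, 0, 0, 0, -0.98, 0, 0.43], [-1, 0, 0, 0, -0.98, 0, 0.43], [-1, 0, 0, 0, -0.98, 0, 0.43], [-1, 0, 0, 0, -0.98, 0, 0.43]])

```text
t: 26.3
ee_pos: [466.0, 267.3, 246.0]
orientation: [-1.777, -1.301, -1.163]
ft_force: [0.7, 1.1, -1.4]
width: 26.0
grasp_force: 26.3
```

```bash
python3 s.py
python3 - <<'E'
from h import *
p,r,o=pose(); z=r.as_matrix()[:,2]
print("heading",np.degrees(np.arctan2(z[1],z[0])),"tilt",np.degrees(np.arccos(-z[2])))
rot(Rtool(66,66,-1))
upright("side",range(100,380,15),p[:2]-14*z[:2],rad=45)
d=vision.get_image("side"); cv2.imwrite("pics/side5.png",d["pixels"][100:400,200:520,::-1])
E
```

```text
[466.  267.3 246. ] z [ 0.282  0.87  -0.404] y [ 0.952 -0.305  0.006] q [-0.09  0.36  2.26  1.54  1.1  -1.  ] w 26.0 gf 26.3 F [ 0.7  1.1 -1.4] t 26.3 [1.54 1.1  0.57]
heading 72.07375205498502 tilt 66.18173137262997
turn rows 1 each [-0.808 -0.029  0.408]
side 160 31 [462.  245.7] dia 26.8
side 175 47 [461.4 247.2] dia 25.2
side 190 40 [461.3 249.3] dia 22.2
side 205 38 [460.9 252.3] dia 19.4
side 220 33 [462.  253.5] dia 19.1
side 235 32 [462.7 257.2] dia 19.1
side 250 62 [456.4 249.1] dia 41.7
side 265 92 [453.9 251.4] dia 44.2
side 280 91 [455.5 252.9] dia 47.1
side 295 55 [463.7 264.8] dia 27.0
side 310 77 [464.1 264.9] dia 29.0
side 325 14 [465.2 260.2] dia 14.8
```

View pics/side5.png

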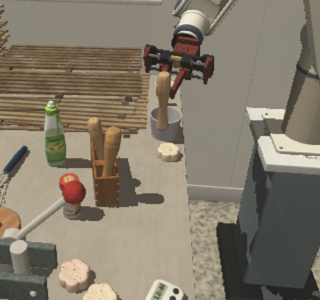

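The short pestle is held upright at image (163,100), leaning 0.15 rad with its grip just above mid-length. The long one stands seated in the left well and the parked pestle is undisturbed.

Run:
```python
from kin import *
Rt=Rtool(79.5,66,-1); rot(Rt); shift((619.5,240,246),Rt=Rt)
q=get_obs()["qpos"]
for z in(246,145): q,e=ik(np.array([619.5,240,z]),Rt,q); print(q,e)
```

```text
turn rows 1 each [ 0.942 -0.022 -0.393]
to [619.5 240.  246. ] rows 4 each [0.003 0.795 0.003] total [0.01 3.18 0.01]
[-0.07  0.53  1.86  1.35  1.19 -0.75] 0.0
[-0.07  0.71  1.87  1.43  1.16 -0.96] 0.0
```

Request:
step_arm(plan=[[-1, 0, 0, 0, 0.94, 0, -0.39], [-1, 0, 0, 0, 0, 0, 0], [-1, 0, 0.5, 0, 0, 0, 0], [-1, 0, 0.7, 0, 0, 0, 0], [-1, 0, 0.7, 0, 0, 0, 0], [-1, 0, 0.7, 0, 0, 0, 0], [-1, 0, 0.5, 0, 0, 0, 0], [-1, 0, 0, 0, 0, 0, 0], [-1, 0, 0, 0, 0, 0, 0]])

```text
t: 27.52
ee_pos: [617.6, 239.9, 246.7]
orientation: [-1.668, -1.39, -1.09]
ft_force: [-0.3, -0.8, -1.8]
width: 26.0
grasp_force: 26.3
```

```bash
python3 s.py
python3 - <<'E'
from h import *
p,r,o=pose(); z=r.as_matrix()[:,2]
upright("side",[160,170,180,190,205,220,295,310],p[:2]-14*z[:2]-[0,5],rad=35)
upright("top",[160,170,180,300,310],p[:2]-14*z[:2],rad=35)
E
```

```text
[617.6 239.9 246.7] z [ 0.167  0.9   -0.403] y [ 0.983 -0.182  0.002] q [-0.12  0.55  1.85  1.32  1.23 -0.78] w 26.0 gf 26.3 F [-0.3 -0.8 -1.8] t 27.525 [1.32 1.23 0.79]
side 160 27 [615.4 218.1] dia 25.9
side 170 46 [615.1 217.6] dia 26.6
side 180 42 [615.1 218.4] dia 25.9
side 190 36 [614.3 222.6] dia 20.6
side 205 32 [615.2 223.7] dia 17.9
side 220 30 [614.6 226.4] dia 17.7
side 295 60 [615.7 236.1] dia 28.9
side 310 68 [617.1 237.7] dia 29.4
top 170 15 [615.7 207.4] dia 14.1
top 180 18 [616.1 212. ] dia 15.0
top 300 22 [615.  234.3] dia 26.0
top 310 66 [615.6 238.1] dia 29.0
```

Request:
step_arm(plan=[[-1, 0, 0.04, 0, 0, 0, 0], [-1, -0.36, 0, 0.16, 0, 0, 0], [-1, -0.36, 0, 0.16, 0, 0, 0], [-1, -0.36, 0, 0.16, 0, 0, 0], [-1, -0.27, 0, 0.12, 0, 0, 0], [-1, 0, 0, 0, 0, 0, 0], [-1, 0, 0, 0, 0, 0, 0]])

```text
t: 28.5
ee_pos: [621.4, 239.5, 173.9]
orientation: [-1.667, -1.391, -1.092]
ft_force: [0.7, 0.1, -1.5]
width: 25.8
grasp_force: 26.3
```

```bash
python3 s.py
python3 - <<'E'
from h import *
p,r,o=pose(); z=r.as_matrix()[:,2]
upright("side",[95,105,120,135,220,235],p[:2]-14*z[:2]-[0,5],rad=35)
E
```

```text
[621.4 239.5 173.9] z [ 0.169  0.9   -0.403] y [ 0.983 -0.182  0.004] q [-0.12  0.68  1.85  1.37  1.2  -0.92] w 25.8 gf 26.3 F [ 0.7  0.1 -1.5] t 28.5 [1.37 1.2  0.65]
side 95 8 [624.7 227.1] dia 35.1
side 105 6 [608.1 224.9] dia 2.2
side 120 7 [608.2 225.6] dia 2.8
side 135 7 [610.3 228.5] dia 2.8
side 220 49 [619.6 235. ] dia 30.0
side 235 54 [621.3 238.1] dia 29.3
```

Request:
step_arm(plan=[[-1, -0.27, -0.02, 0.12, 0, 0, 0], [-1, -0.27, 0, 0.12, 0, 0, 0], [-1, 0, 0, 0, 0, 0, 0], [-1, 0, 0, 0, 0, 0, 0]])

```text
t: 29.05
ee_pos: [620.3, 239.8, 143.7]
orientation: [-1.668, -1.39, -1.091]
ft_force: [-0.2, -0.1, -0.9]
width: 25.9
grasp_force: 26.3
```

Request:
step_arm(plan=[[0.05, 0, 0, 0, 0, 0, 0], [0.05, 0, 0, 0, 0, 0, 0], [0.05, 0, 0, 0, 0, 0, 0], [0.05, 0, 0, 0, 0, 0, 0], [0.05, 0, 0, 0, 0, 0, 0]])

```text
t: 29.68
ee_pos: [620.4, 239.8, 144.1]
orientation: [-1.668, -1.391, -1.092]
ft_force: [0.3, -0.6, -0.1]
width: 45.6
grasp_force: 0.0
```

```bash
python3 s.py
python3 - <<'E'
from h import *
d=vision.get_image("side"); cv2.imwrite("pics/side6.png",cv2.resize(d["pixels"][180:320,240:400,::-1],None,fx=4,fy=4,interpolation=cv2.INTER_CUBIC))
W=cloud(d);X,Y,Z=W[...,0],W[...,1],W[...,2]
for k in range(100,240,12):
    m=(abs(Z-k)<6)&(abs(X-618)<40)&(Y>195)&(Y<258); print(k,m.sum(),W[m].mean(0).round() if m.any() else "")
E
```

```text
[620.4 239.8 144.1] z [ 0.168  0.9   -0.403] y [ 0.983 -0.182  0.004] q [-0.12  0.73  1.85  1.39  1.19 -0.97] w 45.6 gf 0.0 F [ 0.3 -0.6 -0.1] t 29.675 [1.39 1.19 0.6 ]
100 0 
112 0 
124 2 [608. 235. 127.]
136 6 [609. 235. 136.]
148 22 [595. 226. 149.]
160 55 [606. 221. 162.]
172 113 [615. 221. 172.]
184 3 [586. 201. 180.]
196 0 
208 0 
220 0 
232 0
```

View pics/side6.png

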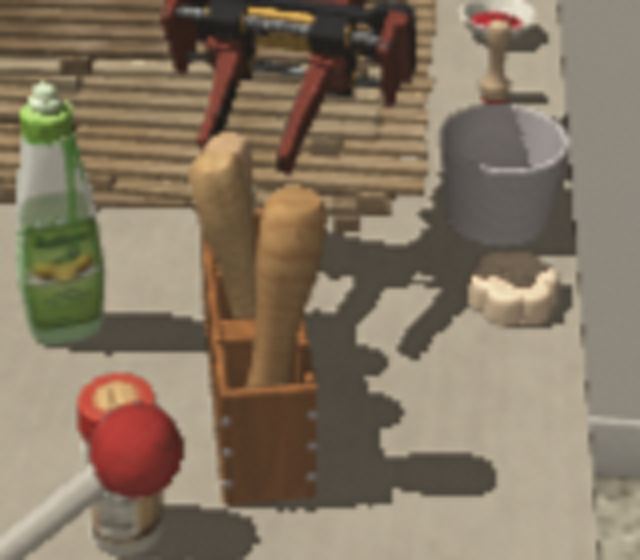

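The side view shows the gripper clear above the caddy and the parked and long pestles standing. The short one has dropped out of sight behind them, with its top at z≈178, which is seated height. I retreat next.

Request:
step_arm(plan=[[0.05, 0, 0, -0.4, 0, 0, 0], [0.05, 0, 0, -0.6, 0, 0, 0], [0.05, 0, 0, -0.6, 0, 0, 0], [0.3, 0.3, 0, -0.5, 0, 0, 0], [1, 0.8, 0, -0.35, 0, 0, 0], [1, 0.8, 0, -0.35, 0, 0, 0], [1, 0.4, 0, -0.15, 0, 0, 0], [1, 0, 0, 0, 0, 0, 0]])

```text
t: 30.72
ee_pos: [603.9, 151.6, 310.6]
orientation: [-1.668, -1.394, -1.095]
ft_force: [-0.3, -0.2, -0.3]
width: 87.4
grasp_force: 0.0
```

```bash
python3 s.py
python3 - <<'E'
from kin import *
p,r,o=pose(); Rt=Rtool(0,0,-1); rot(Rt); q=o["qpos"]
for f in np.linspace(0,1,5):
    Rf=r*R.from_rotvec(f*(r.inv()*Rt).as_rotvec()); q,e=ik(p,Rf,q); print(q,e)
for t in((444,-137,200),(444,-137,45),(434,48,60)): q,e=ik(np.array(t),Rt,q); print(q,e)
d=vision.get_image("top"); W=cloud(d);X,Y,Z=W[...,0],W[...,1],W[...,2]
m=(X>370)&(X<488)&(abs(Y-47)<62)&(Z>70)&(Z<80); print("pot",cv2.minEnclosingCircle(W[m][:,:2].astype(np.float32)),m.sum())
for nm,c in(("long",(575,343)),("short",(617,222)),("parked",(615,286))):
    m=(np.hypot(X-c[0],Y-c[1])<40)&(Z>100); 
    if m.any(): k=Z[m].max(); s=W[m&(Z>k-8)]; print(nm,k.round(),s.mean(0).round(1),len(s))
shift((444,-137,200),Rt=Rt)
E
```

```text
[603.9 151.6 310.6] z [ 0.171  0.899 -0.404] y [ 0.983 -0.183  0.008] q [-0.28  0.46  1.82  1.19  1.37 -0.7 ] w 87.4 gf 0.0 F [-0.3 -0.2 -0.3] t 30.725 [1.19 1.37 0.87]
turn rows 11 each [-0.598 -0.729  0.927]
[-0.23  0.43  1.84  1.22  1.34 -0.67] 0.0
[-0.14  0.26  1.89  1.07  1.04 -0.16] 0.0
[0.   0.17 1.85 0.68 0.88 0.56] 0.0
[0.15 0.2  1.71 0.23 1.   1.31] 0.0
[ 0.25  0.32  1.52 -0.    1.3   1.82] 0.0
[-0.3   0.17  2.   -0.    0.98  1.27] 0.0
[-0.3   0.45  2.1   0.    0.59  1.27] 0.0
[0.11 0.38 2.16 0.   0.6  1.68] 0.0
pot ((440.101806640625, 48.59973907470703), 49.53791427612305) 169
long 211.0 [569.2 340.2 205.3] 109
short 179.0 [624.2 237.3 174.8] 87
parked 200.0 [622.  287.9 193.9] 91
to [ 444 -137  200] rows 7 each [-0.455  0.825  0.312] total [-3.19  5.78  2.18]
```

Request:
step_arm(plan=[[1, 0, 0, 0, -0.598, -0.729, 0.927], [1, 0, 0, 0, -0.598, -0.729, 0.927], [1, 0, 0, 0, -0.598, -0.729, 0.927], [1, 0, 0, 0, -0.598, -0.729, 0.927], [1, 0, 0, 0, -0.598, -0.729, 0.927], [1, 0, 0, 0, -0.598, -0.729, 0.927], [1, 0, 0, 0, -0.598, -0.729, 0.927], [1, 0, 0, 0, -0.598, -0.729, 0.927], [1, 0, 0, 0, -0.598, -0.729, 0.927], [1, 0, 0, 0, -0.598, -0.729, 0.927], [1, 0, 0, 0, -0.598, -0.729, 0.927], [1, -0.4, 0.72, 0.27, 0, 0, 0], [1, -0.4, 0.72, 0.27, 0, 0, 0], [1, -0.4, 0.72, 0.27, 0, 0, 0], [1, -0.4, 0.72, 0.27, 0, 0, 0], [1, -0.4, 0.72, 0.27, 0, 0, 0], [1, -0.4, 0.72, 0.27, 0, 0, 0], [1, -0.4, 0.72, 0.27, 0, 0, 0], [1, -0.4, 0.72, 0.27, 0, 0, 0], [1, 0, 0, 0, 0, 0, 0]])

```text
t: 33.28
ee_pos: [444.3, -137.6, 194.9]
orientation: [-3.131, -0.016, 0.004]
ft_force: [0.5, -0.1, -0.5]
width: 87.6
grasp_force: 0.0
```

```bash
python3 s.py
python3 - <<'E'
from h import *
Rt=Rtool(0,0,-1); rot(Rt)
shift((444.5,-136,150),(444.5,-136,42))
W=cloud(np.load("top0.npz"));X,Y,Z=W[...,0],W[...,1],W[...,2]
for k in range(5,80,10):
    m=(abs(Z-k)<5)&(abs(X-444)<30)&(abs(Y+137)<30); s=W[m]; print(k,m.sum(),s.min(0).round() if m.any() else"",s.max(0).round() if m.any() else "")
E
```

```text
[ 444.3 -137.6  194.9] z [-0.003  0.01  -1.   ] y [ 0.01 -1.   -0.01] q [-0.33  0.2   1.97  0.01  0.98  1.22] w 87.6 gf 0.0 F [ 0.5 -0.1 -0.5] t 33.275 [0.01 0.98 2.79]
turn rows 1 each [-0.085  0.022  0.084]
to [ 444.5 -136.   150. ] rows 1 each [ 0.006 -0.024  0.899] total [ 0.01 -0.02  0.9 ]
to [ 444.5 -136.    42. ] rows 3 each [0.002 0.007 0.72 ] total [0.01 0.02 2.16]
5 176 [ 414. -167.    0.] [ 474. -108.    8.]
15 26 [ 430. -146.   13.] [ 456. -126.   19.]
25 13 [ 434. -143.   20.] [ 454. -131.   30.]
35 2 [ 446. -134.   31.] [ 449. -132.   33.]
45 1 [ 447. -131.   49.] [ 447. -131.   49.]
55 0  
65 11 [ 434. -148.   64.] [ 454. -128.   70.]
75 42 [ 435. -146.   70.] [ 454. -130.   79.]
```

Request:
step_arm(plan=[[1, 0, -0.02, 0.5, -0.08, 0.02, 0.08], [1, 0, 0, 0.5, 0, 0, 0], [1, 0, 0, 0.5, 0, 0, 0], [1, 0, 0, 0.5, 0, 0, 0], [1, 0, 0, 0.5, 0, 0, 0], [1, 0, 0, 0.4, 0, 0, 0], [1, 0, 0, 0.3, 0, 0, 0], [1, 0, 0, 0, 0, 0, 0], [-1, 0, 0, 0, 0, 0, 0], [-1, 0, 0, 0, 0, 0, 0], [-1, 0, 0, 0, 0, 0, 0], [-1, 0, 0, 0, 0, 0, 0], [-1, 0, 0, 0, 0, 0, 0], [-1, 0, 0, 0, 0, 0, 0], [-1, 0, 0, 0, 0, 0, 0], [-1, 0, 0, 0, 0, 0, 0], [-1, 0, 0, 0, 0, 0, 0], [-1, 0, 0, 0, 0, 0, 0]])

```text
t: 35.52
ee_pos: [448.2, -135.1, 37.3]
orientation: [3.141, 0.006, 0.008]
ft_force: [-0.1, 0.5, -0.2]
width: 26.7
grasp_force: 29.4
```

```bash
python3 s.py
```

```text
[ 448.2 -135.1   37.3] z [ 0.005 -0.001 -1.   ] y [ 0.004 -1.     0.001] q [-0.32  0.47  2.07  0.    0.59  1.25] w 26.7 gf 29.4 F [-0.1  0.5 -0.2] t 35.525 [0.   0.59 2.82]
```

Request:
step_arm(plan=[[-1, 0, 0, -0.4, 0, 0, 0], [-1, 0, 0, -0.7, 0, 0, 0], [-1, 0, 0, -0.7, 0, 0, 0], [-1, 0, 0, -0.5, 0, 0, 0], [-1, 0, -0.4, 0, 0, 0, 0], [-1, 0, -0.7, 0, 0, 0, 0], [-1, 0, -0.8, 0, 0, 0, 0], [-1, 0, -0.8, 0, 0, 0, 0], [-1, -0.05, -0.6, 0, 0, 0, 0], [-1, -0.05, -0.36, 0, 0, 0, 0], [-1, 0, 0, 0, 0, 0, 0], [-1, 0, 0, 0, 0, 0, 0]])

```text
t: 37.02
ee_pos: [441.9, 47.5, 152.2]
orientation: [3.141, 0.006, 0.008]
ft_force: [0.0, 0.3, -0.9]
width: 26.7
grasp_force: 29.4
```

```bash
python3 s.py
python3 - <<'E'
from h import *
shift((443,48.5,62))
W=cloud(vision.get_image("side"));X,Y,Z=W[...,0],W[...,1],W[...,2]
for k in range(85,180,10):
    m=(abs(Z-k)<5)&(abs(X-443)<40)&(abs(Y-48)<40); s=W[m]
    if m.sum()>3: print(k,m.sum(),s.min(0).round(),s.max(0).round())
m=(X>370)&(X<490)&(abs(Y-48)<62)&(Z>70)&(Z<80); print("pot",cv2.minEnclosingCircle(W[m][:,:2].astype(np.float32)),m.sum())
E
```

```text
[441.9  47.5 152.2] z [ 0.005 -0.001 -1.   ] y [ 0.004 -1.     0.001] q [ 0.08  0.23  2.06 -0.    0.85  1.65] w 26.7 gf 29.4 F [ 0.   0.3 -0.9] t 37.025 [-0.    0.85 -3.06]
to [443.   48.5  62. ] rows 2 each [ 0.006 -0.01   0.902] total [ 0.01 -0.02  1.8 ]
115 9 [427.  45. 117.] [448.  54. 120.]
125 24 [427.  45. 120.] [452.  62. 129.]
135 31 [425.  41. 130.] [449.  58. 139.]
145 15 [432.  44. 141.] [444.  56. 150.]
155 13 [433.  47. 150.] [445.  56. 159.]
165 10 [430.  48. 161.] [445.  56. 166.]
175 10 [432.  66. 174.] [452.  70. 179.]
pot ((443.0859375, 49.05855178833008), 52.47882843017578) 143
```

Request:
step_arm(plan=[[-1, 0.05, -0.02, 0.3, 0, 0, 0], [-1, 0, 0, 0.5, 0, 0, 0], [-1, 0, 0, 0.5, 0, 0, 0], [-1, 0, 0, 0.5, 0, 0, 0], [-1, 0, 0, 0, 0, 0, 0], [-1, 0, 0, 0, 0, 0, 0], [-0.1, 0, 0, 0, 0, 0, 0], [-0.1, 0, 0, 0, 0, 0, 0], [-0.1, 0, 0, 0, 0, 0, 0], [-0.1, 0, 0, 0, 0, 0, 0], [-0.1, 0, 0, 0, 0, 0, 0]])

```text
t: 38.45
ee_pos: [444.9, 48.9, 62.3]
orientation: [3.141, 0.006, 0.009]
ft_force: [0.4, 0.2, -0.9]
width: 39.2
grasp_force: 0.0
```

Request:
step_arm(plan=[[-0.1, 0, 0, -0.3, 0, 0, 0], [-0.1, 0, 0, -0.6, 0, 0, 0], [-0.1, 0, 0, -0.8, 0, 0, 0], [-0.1, 0, 0, -0.8, 0, 0, 0], [-0.1, 0, 0, -0.8, 0, 0, 0], [-0.1, 0, 0.5, -0.8, 0, 0, 0], [-0.1, 0, 0.9, 0, 0, 0, 0], [-0.1, 0, 0.9, 0, 0, 0, 0], [-0.1, 0, 0.9, 0, 0, 0, 0], [-0.1, 0, 0.9, 0, 0, 0, 0], [-0.1, 0, 0, 0, 0, 0, 0], [-0.1, 0, 0, 0, 0, 0, 0]])

```text
t: 39.95
ee_pos: [444.2, -155.6, 267.8]
orientation: [3.141, 0.005, 0.009]
ft_force: [-0.5, -0.2, -0.4]
width: 39.4
grasp_force: 0.0
```

```bash
python3 s.py
python3 - <<'E'
from h import *
d=vision.get_image("top"); cv2.imwrite("pics/top9.png",cv2.resize(d["pixels"][140:270,170:470,::-1],None,fx=2.66,fy=2.66,interpolation=cv2.INTER_CUBIC))
W=cloud(d);X,Y,Z=W[...,0],W[...,1],W[...,2]
m=(X>370)&(X<490)&(abs(Y-48)<62)&(Z>70)&(Z<80); print("pot",cv2.minEnclosingCircle(W[m][:,:2].astype(np.float32)),m.sum())
m=(np.hypot(X-440,Y-48.6)<42)&(Z>20); print("stamp in pot",W[m].mean(0),W[m].max(0),m.sum())
for nm,c in(("long",(575,343)),("short",(617,225)),("parked",(618,286))):
    m=(np.hypot(X-c[0],Y-c[1])<38)&(Z>100); k=Z[m].max(); s=W[m&(Z>k-8)]; print(nm,k.round(),s.mean(0).round(1),len(s))
E
```

```text
[ 444.2 -155.6  267.8] z [ 0.006 -0.    -1.   ] y [ 0.003 -1.     0.   ] q [-0.36  0.11  1.89  0.    1.13  1.2 ] w 39.4 gf 0.0 F [-0.5 -0.2 -0.4] t 39.95 [0.   1.13 2.77]
pot ((440.17315673828125, 48.61122512817383), 49.53839111328125) 214
stamp in pot [433.76984825  44.46186951  44.50053036] [480.75818021  88.44401512  84.15955726] 208
long 209.0 [568.6 340.  204.4] 142
short 179.0 [623.6 236.9 174.3] 90
parked 198.0 [622.  287.8 193.1] 110
```

View pics/top9.png

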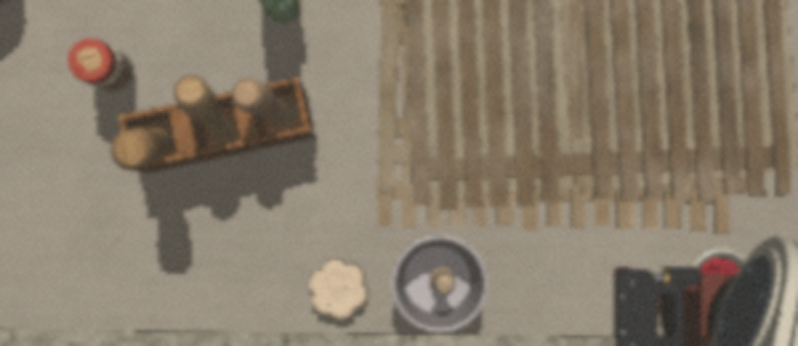

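The top view shows all three pestles standing in the caddy: long at (137,145), parked at (192,92), short at (250,95). The stamp stands inside the unmoved pot at (440,283), and the cake and jar have not moved.

```bash
python3 -c "
from workcell import ctrl
print(ctrl.close_job())"
```

```text
the job is handed in; nothing more can be done
None
```

I handed the job in at about 40 s. Both pestles stand seated in the outer wells (long left, short right), the stamp stands in the pot, and the pot and parked pestle had not moved in the last camera check. The hand-in returned no verdict.

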